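Load a pedal into the blast cabinet through its check flap

TASK

The pedal lying on the loading tray is to be blasted clean: take the wooden-handled pusher by its handle and gently push the pedal with it through the flap of the blast cabinet, right home until the spring catches inside have snapped shut behind it and hold it. Then draw the pusher out so that the flap falls shut, and lay it flat on the worktop, leaving the spare pedal, the jar and the small bottle where they are.

Things in the scene. Friction and masses are not known exactly. Their poses are not given: they have to be found in the camera images.
- cabinet: Grey bead-blast cabinet, 250 deep, 270 wide, 255 mm high, with a slanted window and two glove ports towards the robot; fixed, but stands elsewhere and turned each time. Origin on the worktop below the loading port in its right side wall; y leads into the cabinet square to that wall, z up. A filter and a lamp stand on its roof up to 297 mm.
- port (a point): Middle of the loading port's threshold: on the tray floor (30 mm above the worktop), in the wall's outer plane; y leads level into the cabinet along the middle of the tray, z up. Port 80 wide, 48 mm high, its bezel stands 5 mm out. The floor runs on level inside.
- tray_end (a point): Middle of the outer end of the steel loading tray, on its floor, 140 mm outside the port on the same line, same axes. The tray is 90 mm wide outside and 75 mm between its sides, which rise 16 mm above its floor along its whole length; its end is open.
- flap (a joint): Check flap behind the port: aluminium with orange hem, 74 x 46 mm, hung by its upper edge 48 mm above the tray floor, 7 mm inside the port point. 0 rad shut, grows as it swings in (to 1.45); never swings out. Resists with 1 to 2 N; its slippery hem slides along pedal and pusher either way. Falls shut when nothing is under it, once the pedal's rear is about 45 mm past it.
- pedal_center (a point): Pedal to be loaded, black, 0.16 to 0.25 kg, loose on the tray: body 67 wide, 90 long, 20 mm high; point at the body's centre, 10 mm above the tray floor. y points along its spindle, which sticks 30 mm out of the body's front towards the flap. Its flat rear end, to be pushed, is at y = -45 mm, at the start 127 to 139 mm outside the port.
- stop (a joint): Sprung rubber fork stop inside, met by the pedal; 0 m free, grows as pressed in, to 0.014. Starts at 2.5 N, then 2.5 N per mm. It and the two catches sit in a nest bolted at another, unmeasured depth each time: the pedal's rear is home 46 to 86 mm past the port. Caught, the pedal keeps it pressed in 3 to 4 mm; let go before that, the stop pushes the pedal back out of reach of the catches.
- pusher_grip (a point): Middle of the pusher's wooden handle: 24 wide, 24 high, 110 mm long along y, point 12 mm above its underside; pusher 0.16 kg. y points to the head: aluminium bar 16 mm wide, then a white nylon head 44 wide, 14 long, 20 mm high, its flat front face 264 mm from here. Undersides of handle and head are level. Lies loose and flat on the worktop right of the tray.
- pusher_head (a point): Middle of the front face of the pusher's white head, 10 mm above its underside; same axes as pusher_grip.
- pusher: The pusher as a whole; origin on its underside below the middle of the handle, y towards the head.
- pedal: The same pedal as a whole; origin on its underside, 60 mm ahead of its rear end. Push it needs: 1 to 2 N at the flap, 4 to 8 N where its front spreads the two sprung catches (still partly outside), 2 to 4 N of drag, then, at the stop, 12 to 15 N when they snap in behind its rear corners (59 mm stay free between them for the pusher's head). 17 to 21 N makes sure of it; over 25 N is too much.
- pedal_2_center (a point): Spare pedal of the same kind, loose on the worktop in front of the tray; leave it alone.
- white_jar: White jar with black lid, 57 mm across, 91 mm high, standing behind the tray; origin at its foot. Leave it alone.
- lube_1: Small black bottle with green nozzle, 38 mm across, 121 mm high, standing behind the tray; origin at its foot. Leave it alone.

How it is judged (in metres and radians):
On the way, in this order (a step that is already met when the one before it is completed fails the run):
1. the pusher is pushing the pedal through the open flap (value of joint flap above 0.5 rad and contact force between pusher and pedal above 0.5 N), for 0.2 s.
2. the pedal is home, held by the catches without the pusher, and the flap has fallen shut (value of joint stop above 0.002 m and value of joint flap below 0.06 rad and contact force between pusher and pedal below 0.1 N), for 0.3 s.
At the end, for the whole second after the job is handed in: The pedal sits caught in the nest with the sprung stop still pressed in by more than 2 mm, the flap hangs shut (within 0.06 rad), and the pusher lies flat and still on the worktop, both ends down (value of joint stop above 0.002 m and value of joint flap below 0.06 rad and linear speed of each of pedal, pusher below 0.02 m/s and height (world z) of pusher_grip between 0 and 0.02 m and height (world z) of pusher_head between 0 and 0.02 m); the robot touches nothing.
It fails at once if the pedal was pushed with more than 25 N (contact force between pusher and pedal above 25 N).
It fails at once if the spare pedal was moved by more than 20 mm (distance of pedal_2_center from where it was at the start of the episode above 0.02 m).
It fails at once if the jar was moved by more than 20 mm or tipped (distance of white_jar from where it was at the start of the episode above 0.02 m or angle between white_jar's own z axis and vertical above 0.3 rad).
It fails at once if the small bottle was moved by more than 20 mm or tipped (distance of lube_1 from where it was at the start of the episode above 0.02 m or angle between lube_1's own z axis and vertical above 0.3 rad).
It also fails if it takes over 66 s, if anything falls off the work surface, if the arm or the gripper's body presses on something with over 40 N, if the wrist force passes 120 N, or if a joint passes its speed limit or range.

ROBOT

A 7-joint arm with a two-finger parallel gripper is mounted at the origin on a cart in front of the work surface, level with it; the furniture and walls round the work are solid. World frame = base frame: x ahead of the robot, y to its left, z up, the work surface at z = 0. Lengths are in m, angles in degrees, forces in N, time in s.
With the tool pointing down it reaches from about 0.425 to 0.875 m from the base axis. Payload 4.7 kg.
Tool frame: the origin (TCP) lies on the centre line of the jaws, within the pads' length; the fingertips stand ahead of it and the grasp point (between the pads) lies 2 mm behind it (env.tip_reach is the x of the fingertips in the tool frame, in m); x points along the fingers, z is the direction in which the jaws open and shut, and the axes are right-handed (so a half turn about x gives the same grasp; the last joint's range is limited). The gripper opens to 87 mm and grips with 3 to 60 N. Pads are 19 mm wide; open, the fingers measure 117 mm over their backs; the gripper's body (75 mm by 190 mm) begins 51 mm behind the grasp point.
Start: joints at [77.355, 18.392, -4.016, 83.108, 1.295, 78.541, -3.26], TCP at [0.151, -0.632, 0.214] pointing down, gripper open.
Joint ranges: [-163.93, 163.93], [-17.29, 119.83], [-79.2, 71.16], [3.27, 140.29], [-89.18, 269.18], [5.43, 117.66], [-154.24, 154.24]. Speed limits (degrees/s): [147.25, 147.25, 180, 180, 180, 180, 180].

INTERFACE

Orientations are given as [roll, pitch, yaw] about the fixed x, y, z axes, in that order (R = Rz(yaw) Ry(pitch) Rx(roll)).
In Python, from cell import telemetry, optics, env, models gives the robot as it stands.
- The arm moves only by the shell command python3 -m pendant 'ROWS' [FORCE]. ROWS is JSON, a list of rows, each a list of 3 entries, a list of its own where there are three numbers: the finger opening in mm, from 0 to 87, then the shift along the tool's x, y, z in mm, then the turn, a rotation vector about the tool's x, y, z in rad. A call has 1 to 10 rows; each row is the pose to reach, as a shift and turn from the pose commanded when the call began, along the tool's axes at that moment; what a row does not reach only later rows make up. A row lasts 1/12 s, in which the tool goes at most 41.7 mm and 7.16 degrees, less where a joint would pass 70% of its speed; a pose out of reach is approached as far as the arm can. A call with a gripper value outside its range is refused whole. The fingers move at their own pace and stop on an object; FORCE is the grip in N (left out, the last holds). Time passes only in rows, so rows that repeat a pose let the fingers close. It gives the time, the measured TCP pose, the force and the opening at its end, in the units of the state.
- telemetry.get_obs(): the state, without advancing time (a new reading comes with each control period).
- optics.read_camera(name): name is "side" or "top"; returns a dict with "image" (420x560x3 uint8, blue, green, red), "range_z" (420x560 float32, m along the optical axis (not along the pixel's ray), 0 where there is no reading), "fx", "fy", "cx", "cy" (pixels), "k1" (the pictures are not rectified: a ray, as slopes to the right and down, at radius r is drawn at 1 + k1 r^2 times it, then the intrinsics apply), "cam_to_world" (4x4, takes a point from camera to world coordinates). Camera axes: x right, y up, looking along -z (the intrinsics and any distortion apply to the point x, -y, -z); pixel columns grow to the right and rows downward; lengths in m; the calibration is good to about 2 mm. A picture is of the moment at which its call begins.
- env.sign_off(): hands the job in, once; it reports no verdict.
Trained networks look in the newest picture that a camera, given by its name, has taken for a name from the list of things; names that differ only in an ending like _2 or _b are one class to them, and where a whole thing is asked for, a point or a joint stands for the part that bears it (a point fixed in the world has none). Each returns a list of dicts, best first, with "confidence" (0 to 1); they miss things now and then, are a little off and sometimes report something else, mostly with a low value. They report only what shows in the picture. A call takes as long as a camera call.
- models.masks_of(camera, label): "pixels" (420x560 bool, what is visible of it) and "extent" ([left, top, right, bottom] as shares, 0 to 1, of the picture: columns of its width, rows of its height, round what is visible of it).
- models.landmark_of(camera, label): "centre" ([row, column] as shares, 0 to 1, of the picture: columns of its width, rows of its height: a listed point, or the origin of a listed thing).
The state is a dict: "time_s": time; "qpos": joint angles; "joint_velocities": joint speeds; "effort": joint torques, N m; "tool_pos": TCP position; "tool_rot": TCP orientation; "force": force on the tool from outside, world axes, zero at the start; "wrist_torque": the same for the moment, N m; "grip_width": finger opening in m.
Only numpy, scipy, OpenCV 4.12 (cv2) and the standard library are available. Lean on these libraries where they do the work, as an engineer would, in place of code of your own. Each camera call takes 0.05 s, during which the arm holds its last target.

## Working session

There is one attempt and no reset: what is moved stays moved. The work goes in short steps, Python scripts to look and compute and a shell command to move; the robot and the scene stay as the last step left them, time stands still between calls to the robot, and variables do not carry over. Pictures are saved under pics/ and viewed, and the job is handed in when it is done.

```bash
ls; mkdir -p pics
cat > h.py <<'E'
import numpy as np, cv2
from cell import telemetry, optics, env, models
from scipy.spatial.transform import Rotation as R
def ray(c,row,col):
    p=cv2.undistortPoints(np.array([[[col,row]]],float),np.array([[c['fx'],0,c['cx']],[0,c['fy'],c['cy']],[0,0,1]]),np.array([c['k1'],0,0,0,0.]))[0,0]
    return np.array([p[0],-p[1],-1.0])
def atz(c,row,col,z):
    M=np.array(c['cam_to_world']); d=M[:3,:3]@ray(c,row,col); o=M[:3,3]
    return o+d*(z-o[2])/d[2]
def atd(c,row,col):
    M=np.array(c['cam_to_world']); z=c['range_z'][int(row),int(col)]
    return M[:3,:3]@(ray(c,row,col)*z)+M[:3,3]
E
python3 - <<'E'
from h import *
print(telemetry.get_obs(), env.tip_reach)
for n in ['side','top']:
    c=optics.read_camera(n); cv2.imwrite(f'pics/{n}0.png',c['image'])
    print(n,c['fx'],c['k1'],np.round(c['cam_to_world'],3).tolist())
    for l in ['port','tray_end','pedal_center','pedal_2_center','pusher_grip','pusher_head','white_jar','lube_1','cabinet']:
        for r in models.landmark_of(n,l)[:2]:
            ro,co=r['centre'][0]*420,r['centre'][1]*560
            z={'port':.03,'tray_end':.03,'pedal_center':.04,'pedal_2_center':.01,'pusher_grip':.012,'pusher_head':.01}.get(l,0)
            print(l,round(r['confidence'],2),round(ro),round(co),np.round(atz(c,ro,co,z),4),np.round(atd(c,ro,co),4) if 0<=ro<420 and 0<=co<560 else '')
E
```

```text
pics
{'time_s': 0.0, 'qpos': array([77.3550882 , 18.43802894, -4.01592652, 83.17656582,  1.29536896,
       78.54085752, -3.25760564]), 'joint_velocities': array([ 0.1169184 ,  0.02390417,  0.00412243,  0.00030355, -0.03495834,
        0.12308509, -0.0059988 ]), 'effort': array([ 2.00162447e-05, -4.91295218e+01, -4.04400984e-01, -3.12524092e+01,
       -6.40396331e-02,  4.37348220e-02,  2.22692161e-04]), 'tool_pos': array([ 0.15103368, -0.63160926,  0.2133587 ]), 'tool_rot': array([-176.8310848,   89.8896473,  106.6264563]), 'force': array([ 0.23069458, -0.0452619 ,  0.8258819 ]), 'wrist_torque': array([-0.04484344,  0.01609563,  0.0260497 ]), 'grip_width': 0.08729577406278034} 0.017
side 379.83621993723193 -0.04422301609098676 [[0.647, 0.597, -0.475, 0.146], [-0.763, 0.503, -0.407, -0.495], [-0.004, 0.625, 0.78, 0.75], [0.0, 0.0, 0.0, 1.0]]
port 0.88 184 223 [0.551  0.0422 0.03  ] [0.5502 0.0412 0.0314]
tray_end 0.97 209 265 [ 0.5583 -0.0957  0.03  ] [ 0.5532 -0.1006  0.0389]
tray_end 0.39 265 212 [ 0.3688 -0.1091  0.03  ] [ 0.3712 -0.1051  0.0225]
pedal_center 0.72 200 253 [ 0.5545
[... 606 characters left out ...]
1, 0.354, 0.935, 1.075], [0.0, 0.0, 0.0, 1.0]]
port 0.98 196 222 [0.5466 0.0367 0.03  ] [0.5472 0.0371 0.0283]
tray_end 0.75 209 276 [ 0.5581 -0.1052  0.03  ] [ 0.559  -0.1049  0.0275]
pedal_center 0.62 202 255 [ 0.5546 -0.0509  0.04  ] [ 0.552  -0.0523  0.0474]
pedal_2_center 0.73 274 248 [ 0.3822 -0.0921  0.01  ] [ 0.38   -0.0939  0.022 ]
pusher_grip 0.76 279 354 [ 0.4526 -0.3421  0.012 ] [ 0.4495 -0.3411  0.0242]
pusher_head 0.6 196 402 [ 0.7071 -0.4018  0.01  ] [ 0.7031 -0.4007  0.018 ]
lube_1 0.67 171 309 [ 0.6981 -0.1468  0.    ] [ 0.6834 -0.1498  0.0307]
lube_1 0.54 195 221 [0.5593 0.0483 0.    ] [0.5498 0.0408 0.0272]
cabinet 0.59 198 222 [0.5507 0.0426 0.    ] [0.5399 0.0341 0.0313]
```

View pics/side0.png

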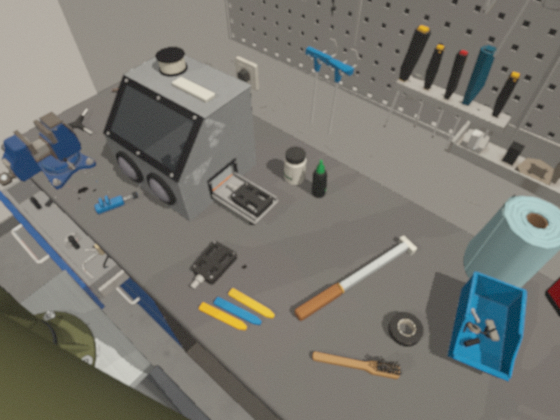

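View pics/top0.png

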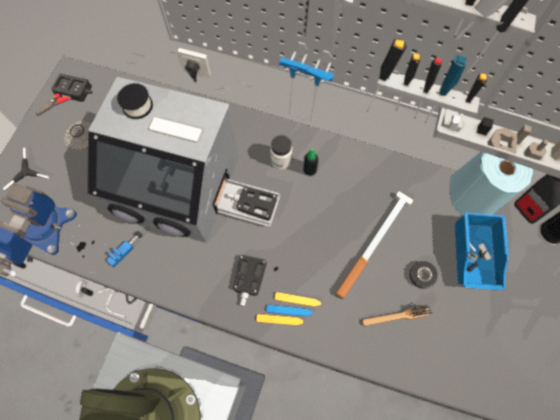

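Run:
```python
from h import *
from cell import models
def cloud(c,m):
    ys,xs=np.nonzero(m&(c['range_z']>0))
    return np.array([atd(c,y,x) for y,x in zip(ys,xs)]),ys,xs
for n in ['side','top']:
    c=optics.read_camera(n)
    cv2.imwrite(f'pics/{n}_tray.png',cv2.resize(c['image'][140:260,170:350],None,fx=4.4,fy=4.4,interpolation=cv2.INTER_CUBIC))
    for l in ['pusher','pedal','white_jar','lube_1','cabinet','flap']:
        for r in models.masks_of(n,l)[:2]:
            P,ys,xs=cloud(c,r['pixels'])
            if len(P)<5: continue
            print(n,l,round(r['confidence'],2),len(P),'mean',P.mean(0).round(4),'min',np.percentile(P,3,axis=0).round(3),'max',np.percentile(P,97,axis=0).round(3))
            if l in('pusher',) and len(P)>300:
                Q=P[(P[:,2]<.035)&(P[:,2]>.008)]
                vx,vy,x0,y0=cv2.fitLine(Q[:,:2].astype(np.float32),cv2.DIST_HUBER,0,.01,.01).ravel()
                if vx<0: vx,vy=-vx,-vy
                t=(Q[:,:2]-[x0,y0])@[vx,vy]
                e0,e1=t.min(),t.max()
                print('  axis deg',np.degrees(np.arctan2(vy,vx)),'ends',[x0+e0*vx,y0+e0*vy],[x0+e1*vx,y0+e1*vy],'len',e1-e0)
            if l=='pedal':
                Q=P[(P[:,2]<.07)]
                rect=cv2.minAreaRect((Q[:,:2]*1000).astype(np.float32)); print('  rect',rect)
```

```text
side pusher 0.6 1534 mean [ 0.5401 -0.3607  0.0212] min [ 0.405 -0.416  0.008] max [ 0.702 -0.316  0.027]
  axis deg -16.344316 ends [np.float64(0.4008152883734426), np.float64(-0.32034471906898176)] [np.float64(0.7091250062862287), np.float64(-0.41075971316701165)] len 0.3212938676585006
side pedal 0.92 950 mean [ 0.5494 -0.0551  0.0464] min [ 0.521 -0.099  0.031] max [0.581 0.006 0.053]
  rect ((554.4110107421875, -39.74964904785156), (70.64260864257812, 121.83717346191406), 0.3505682945251465)
side white_jar 0.7 776 mean [ 0.6969 -0.0737  0.0589] min [ 0.677 -0.094  0.001] max [ 0.746 -0.044  0.093]
side lube_1 0.96 458 mean [ 0.6927 -0.1541  0.0571] min [ 0.684 -0.166  0.003] max [ 0.708 -0.136  0.11 ]
side lube_1 0.41 18802 mean [0.5204 0.1167 0.1787] min [0.409 0.016 0.029] max [0.66  0.29  0.272]
side cabinet 0.57 19039 mean [0.5216 0.1181 0.1769] min [0.409 0.008 0.025] max [0.662 0.293 0.272]
side flap 0.46 215 mean [0.5498 0.0446 0.0516] min [0.518 0.038 0.035] max [0.582 0.048 0.075]
top pusher 0.65 1141 mean [ 0.5453 -0.3599  0.0195] min [ 0.405 -0.418 -0.   ] max [ 0.703
[... 226 characters left out ...]
.5501 -0.0505  0.0467] min [ 0.521 -0.098  0.032] max [0.581 0.003 0.053]
  rect ((551.9734497070312, -41.16974639892578), (64.76680755615234, 117.81038665771484), 1.7310882806777954)
top white_jar 0.61 607 mean [ 0.694  -0.0706  0.0687] min [ 0.677 -0.093  0.01 ] max [ 0.724 -0.045  0.093]
top lube_1 0.87 314 mean [ 0.6909 -0.1517  0.0621] min [ 0.683 -0.167  0.006] max [ 0.707 -0.136  0.111]
top lube_1 0.34 19238 mean [0.525  0.1424 0.2003] min [0.411 0.019 0.03 ] max [0.659 0.297 0.295]
top cabinet 0.75 19623 mean [0.5254 0.1419 0.1974] min [0.411 0.005 0.029] max [0.66  0.299 0.294]
top cabinet 0.75 1084 mean [ 0.5425 -0.3585  0.0204] min [ 0.405 -0.416  0.001] max [ 0.701 -0.313  0.027]
```

Run:
```python
from h import *
def full(c):
    H,W=c['range_z'].shape; u,v=np.meshgrid(np.arange(W),np.arange(H))
    p=cv2.undistortPoints(np.stack([u,v],-1).reshape(-1,1,2).astype(float),np.array([[c['fx'],0,c['cx']],[0,c['fy'],c['cy']],[0,0,1]]),np.array([c['k1'],0,0,0,0.]))[:,0]
    z=c['range_z'].reshape(-1); M=np.array(c['cam_to_world'])
    return ((np.c_[p[:,0]*z,-p[:,1]*z,-z])@M[:3,:3].T+M[:3,3]).reshape(H,W,3)
for n in ['side','top']:
    c=optics.read_camera(n); X=full(c); 
    m=max(models.masks_of(n,'pusher'),key=lambda r:r['confidence'] if r['pixels'].sum()<3000 else 0)['pixels']
    P=X[m]; P=P[(P[:,2]>.012)&(P[:,2]<.035)]
    d=np.array([np.cos(np.radians(-15)),np.sin(np.radians(-15))]);nn=np.array([-d[1],d[0]])
    t=P[:,:2]@d; s=P[:,:2]@nn
    t0=np.percentile(t,.5)
    bins=np.arange(0,.33,.02); L=[]
    for b in bins:
        k=(t-t0>=b)&(t-t0<b+.02)
        if k.sum()>5: L.append((b+.01,(np.percentile(s[k],5)+np.percentile(s[k],95))/2,s[k].max()-s[k].min(),P[k,2].mean()))
    L=np.array(L); print(n,'pusher prof\n',L.round(4))
    k=L[:,0]<.29; a=np.polyfit(L[k,0],L[k,1],1); ang=-15+np.degrees(np.arctan(a[0]))
    g=(t0+.055)*d+np.polyval(a,.055)*nn; hd=(t0+.319)*d+np.polyval(a,.319)*nn
    print('angle',ang,'grip',g,'head',hd)
    # cabinet wall: points above z .1, y<.1 region
    k=(X[...,2]>.09)&(X[...,2]<.24)&(X[...,0]>.43)&(X[...,0]<.68)&(X[...,1]>-.03)&(X[...,1]<.09)
    Q=X[k]; 
    for _ in range(5):
        v=np.polyfit(Q[:,0],Q[:,1],1); e=Q[:,1]-np.polyval(v,Q[:,0]); Q=Q[abs(e)<max(.004,1.5*e.std())]
    print('wall',len(Q),v,'wall deg',np.degrees(np.arctan(v[0])),'y at x=.55',np.polyval(v,.55))
    # tray rims: z .04-.052
    k=(abs(X[...,2]-.046)<.006)&(X[...,1]<.02)&(X[...,1]>-.11)&(X[...,0]>.48)&(X[...,0]<.63)
    Q=X[k]
    for lo in np.arange(-.11,.02,.02):
        q=Q[(Q[:,1]>=lo)&(Q[:,1]<lo+.02)]
        if len(q)>3: print(round(lo+.01,3),len(q),np.percentile(q[:,0],[0,2,98,100]).round(4), q[:,0].mean().round(4))
```

```text
side pusher prof
 [[ 0.01   -0.2041  0.0239  0.0237]
 [ 0.03   -0.2046  0.024   0.0241]
 [ 0.05   -0.2051  0.0242  0.0242]
 [ 0.07   -0.2058  0.0236  0.0246]
 [ 0.09   -0.2062  0.0231  0.0245]
 [ 0.11   -0.2064  0.0244  0.0233]
 [ 0.13   -0.2065  0.016   0.0213]
 [ 0.15   -0.2068  0.0168  0.0211]
 [ 0.17   -0.2077  0.0166  0.0207]
 [ 0.19   -0.208   0.016   0.021 ]
 [ 0.21   -0.2089  0.0158  0.0213]
 [ 0.23   -0.21    0.0149  0.0208]
 [ 0.25   -0.21    0.0159  0.021 ]
 [ 0.27   -0.2105  0.0169  0.021 ]
 [ 0.29   -0.2104  0.0175  0.0209]
 [ 0.31   -0.2116  0.0418  0.0205]]
angle -16.406852815578027 grip [ 0.45463221 -0.33414334] head [ 0.70795855 -0.40873426]
wall 3767 [0.04948545 0.01158681] wall deg 2.8329963924075217 y at x=.55 0.038803811780582245
-0.1 149 [0.5103 0.5115 0.5943 0.5951] 0.5487
-0.08 148 [0.5101 0.5109 0.5925 0.594 ] 0.5484
-0.06 186 [0.5105 0.511  0.5906 0.5923] 0.5495
-0.04 163 [0.5089 0.5097 0.5912 0.592 ] 0.5482
-0.02 181 [0.5076 0.5089 0.5904 0.5916] 0.5495
0.0 73 [0.5069 0.5071 0.5893 0.5913] 0.5469
0.02 31 [0.5072 0.5075 0.5887 0.5889] 0.5467
top pusher prof

[... 362 characters left out ...]
0.2072  0.0154  0.0204]
 [ 0.23   -0.2078  0.0154  0.0204]
 [ 0.25   -0.2086  0.0155  0.0205]
 [ 0.27   -0.2105  0.0159  0.0203]
 [ 0.29   -0.2109  0.0157  0.0203]
 [ 0.31   -0.211   0.043   0.0194]]
angle -16.62875752251613 grip [ 0.45397341 -0.33205785] head [ 0.70703493 -0.40763708]
wall 1839 [0.03588033 0.01981443] wall deg 2.0549099472910775 y at x=.55 0.03954861503580974
-0.1 108 [0.5127 0.5135 0.5918 0.5931] 0.5503
-0.08 161 [0.5117 0.5127 0.5915 0.5936] 0.5519
-0.06 161 [0.5103 0.5117 0.591  0.5924] 0.5509
-0.04 168 [0.5104 0.5117 0.5898 0.5919] 0.549
-0.02 195 [0.5091 0.5104 0.5891 0.5926] 0.5493
0.0 71 [0.5073 0.5077 0.5896 0.5915] 0.552
0.02 33 [0.5074 0.5075 0.5887 0.5891] 0.5481
```

View pics/top_tray.png

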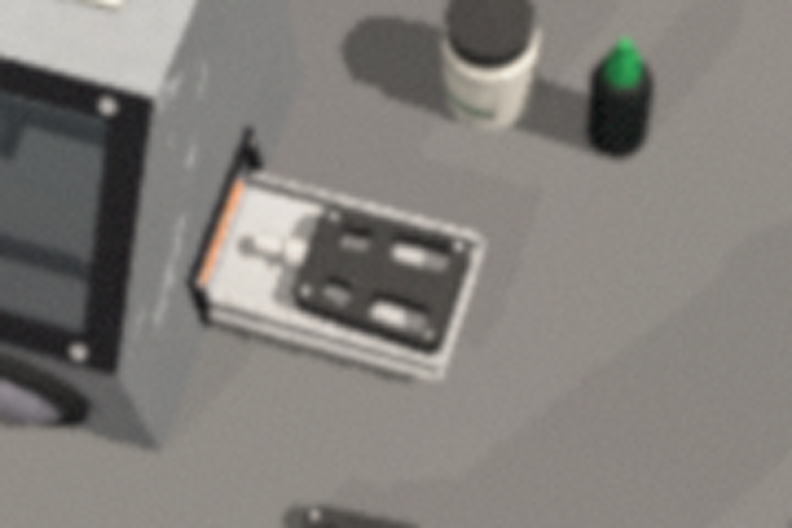

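View pics/side_tray.png

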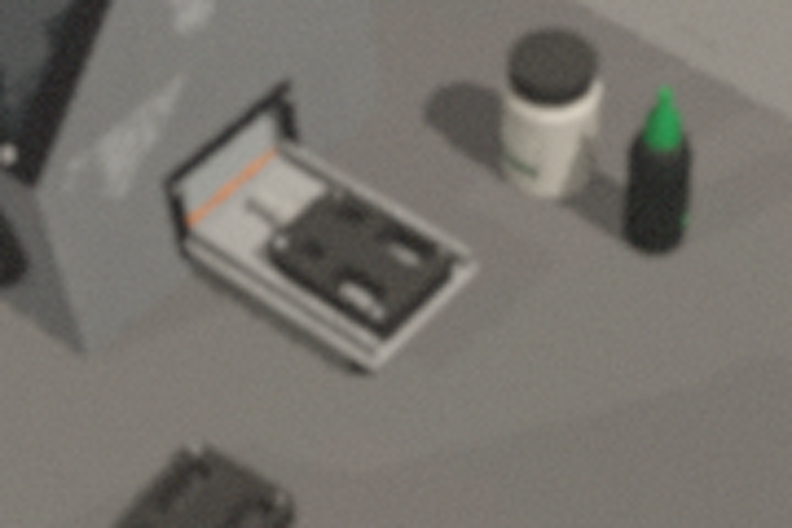

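```bash
cat >> h.py <<'E'
def plan(p, axis_deg, flip=1):
    """shift/turn in tool axes to bring TCP to p, pointing down, tool z = flip*normal to axis"""
    o=telemetry.get_obs(); Rc=R.from_euler('xyz',o['tool_rot'],degrees=True)
    a=np.radians(axis_deg); z=flip*np.array([-np.sin(a),np.cos(a),0]); x=np.array([0,0,-1.]); y=np.cross(z,x)
    Rt=R.from_matrix(np.c_[x,y,z])
    print('shift mm',(Rc.inv().apply(np.array(p)-o['tool_pos'])*1000).round(1),'rotvec',(Rc.inv()*Rt).as_rotvec().round(4),'q',o['qpos'].round(1),'pos',o['tool_pos'].round(4),'w',round(o['grip_width'],4))
    print('tool axes\n',Rc.as_matrix().round(3))
E
python3 -c "
from h import *
plan([.4543,-.333,.12],-16.5,1);plan([.4543,-.333,.12],-16.5,-1)"
```

```text
shift mm [  94.4  364.4 -220.5] rotvec [-2.6188e+00 -1.0000e-04  1.0000e-04] q [77.4 18.4 -4.  83.1  1.3 78.5 -3.3] pos [ 0.1512 -0.6322  0.2145] w 0.0872
tool axes
 [[-0.     0.973  0.233]
 [-0.     0.233 -0.973]
 [-1.    -0.     0.   ]]
shift mm [  94.4  364.4 -220.5] rotvec [5.228e-01 1.000e-04 0.000e+00] q [77.4 18.4 -4.  83.1  1.3 78.5 -3.3] pos [ 0.1512 -0.6322  0.2145] w 0.0872
tool axes
 [[-0.     0.973  0.233]
 [-0.     0.233 -0.973]
 [-1.    -0.     0.   ]]
```

```bash
T='[87,[94,364,-220],[0.523,0,0]]'; python3 -m pendant '[[87,[94,364,-220],[0.523,0,0]],[87,[94,364,-220],[0.523,0,0]],[87,[94,364,-220],[0.523,0,0]],[87,[94,364,-220],[0.523,0,0]],[87,[94,364,-220],[0.523,0,0]],[87,[94,364,-220],[0.523,0,0]],[87,[94,364,-220],[0.523,0,0]],[87,[94,364,-220],[0.523,0,0]],[87,[94,364,-220],[0.523,0,0]],[87,[94,364,-220],[0.523,0,0]]]'
python3 -c "
from h import *
plan([.4543,-.333,.0195],-16.5,-1)"
```

```text
time_s: 2.73
tool_pos: [0.4396, -0.3475, 0.1253]
tool_rot: [53.7, 89.9, -52.8]
force: [0.5, -1.0, -0.6]
grip_width: 0.0868
shift mm [105.8   9.9 -18.1] rotvec [-0.0004  0.0006 -0.0008] q [ 49.4  11.8 -15.5 102.2   3.4  66.4 -73.7] pos [ 0.4396 -0.3475  0.1253] w 0.0868
tool axes
 [[ 0.001  0.959 -0.284]
 [-0.001 -0.284 -0.959]
 [-1.     0.001  0.001]]
```

```bash
python3 -m pendant '[[87,[10,10,-18],[0,0,0]],[87,[40,10,-18],[0,0,0]],[87,[60,10,-18],[0,0,0]],[87,[60,10,-18],[0,0,0]],[87,[60,10,-18],[0,0,0]]]'
python3 -c "
from h import *
plan([.4543,-.333,.0195],-16.5,-1)
c=optics.read_camera('top'); cv2.imwrite('pics/t1.png',cv2.resize(c['image'][150:320,280:460],None,fx=3,fy=3))
c=optics.read_camera('side'); cv2.imwrite('pics/s1.png',cv2.resize(c['image'][200:360,240:440],None,fx=3,fy=3))"
```

```text
time_s: 3.15
tool_pos: [0.4523, -0.3341, 0.0646]
tool_rot: [-109.2, 89.9, 144.2]
force: [-0.5, -0.2, 0.6]
grip_width: 0.0871
shift mm [45.1  1.7 -1.6] rotvec [-0.0004 -0.0008  0.0022] q [ 47.7  15.8 -15.9 105.    4.9  60.  -76.7] pos [ 0.4523 -0.3341  0.0646] w 0.0871
tool axes
 [[-0.002  0.959 -0.284]
 [ 0.001 -0.284 -0.959]
 [-1.    -0.002 -0.001]]
```

View pics/t1.png

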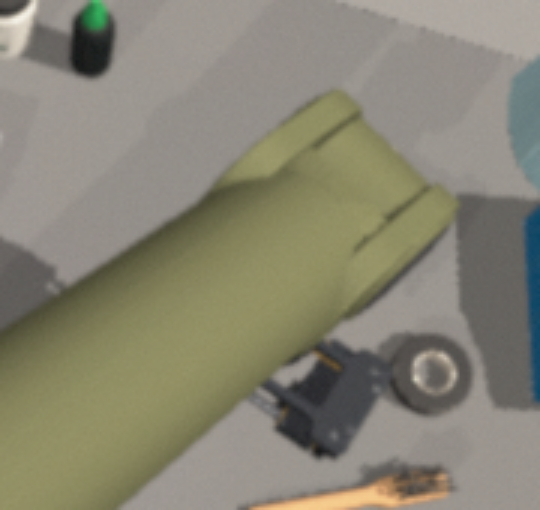

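```bash
python3 -m pendant '[[87,[20,1,-1],[0,0,0]],[87,[40,1,-1],[0,0,0]],[87,[45,1,-1],[0,0,0]],[87,[45,1,-1],[0,0,0]],[87,[45,1,-1],[0,0,0]]]'
```

```text
time_s: 3.67
tool_pos: [0.455, -0.3346, 0.0216]
tool_rot: [65.7, 89.9, -40.9]
force: [0.2, 0.1, 0.9]
grip_width: 0.0868
```

```bash
python3 -m pendant '[[87,[1,0,0],[0,0,0]],[20,[1,0,0],[0,0,0]],[20,[1,0,0],[0,0,0]],[20,[1,0,0],[0,0,0]],[20,[1,0,0],[0,0,0]],[20,[1,0,0],[0,0,0]],[20,[1,0,0],[0,0,0]],[20,[1,0,0],[0,0,0]]]' 55
python3 -c "
from h import *
plan([.4543,-.333,.12],-16.5,-1)"
```

```text
time_s: 4.33
tool_pos: [0.4544, -0.3339, 0.0193]
tool_rot: [-7.9, 90.0, -114.4]
force: [-0.4, 0.3, -1.1]
grip_width: 0.0484
shift mm [-100.7   -0.3   -0.8] rotvec [-0.0002  0.0001  0.    ] q [ 47.2  19.  -15.7 106.9   6.2  54.9 -77.7] pos [ 0.4544 -0.3339  0.0193] w 0.0484
tool axes
 [[-0.     0.959 -0.284]
 [-0.    -0.284 -0.959]
 [-1.    -0.     0.   ]]
```

```bash
python3 -m pendant '[[20,[1,0,0],[0,0,0]],[20,[1,0,0],[0,0,0]],[20,[1,0,0],[0,0,0]],[20,[1,0,0],[0,0,0]],[20,[1,0,0],[0,0,0]],[20,[1,0,0],[0,0,0]],[20,[1,0,0],[0,0,0]],[20,[1,0,0],[0,0,0]]]' 55
```

```text
time_s: 5.0
tool_pos: [0.4544, -0.3338, 0.0183]
tool_rot: [12.9, 90.0, -93.6]
force: [0.1, -0.2, 0.5]
grip_width: 0.0201
```

```bash
python3 -m pendant '[[10,[1,0,0],[0,0,0]],[10,[1,0,0],[0,0,0]],[10,[1,0,0],[0,0,0]]]' 55
python3 -c "
from h import *
c=optics.read_camera('top'); cv2.imwrite('pics/t2.png',cv2.resize(c['image'][150:320,280:460],None,fx=3,fy=3))
c=optics.read_camera('side'); cv2.imwrite('pics/s2.png',cv2.resize(c['image'][200:360,240:440],None,fx=3,fy=3))"
```

```text
time_s: 5.25
tool_pos: [0.4543, -0.3338, 0.0172]
tool_rot: [-88.3, 90.0, 165.2]
force: [0.1, -0.5, 0.5]
grip_width: 0.0119
```

View pics/s2.png

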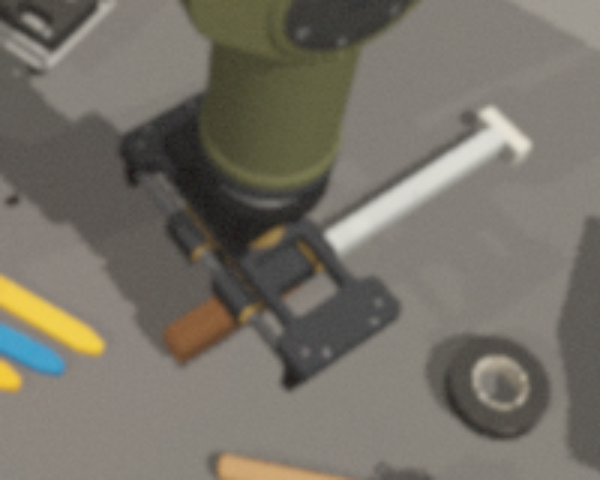

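View pics/t2.png

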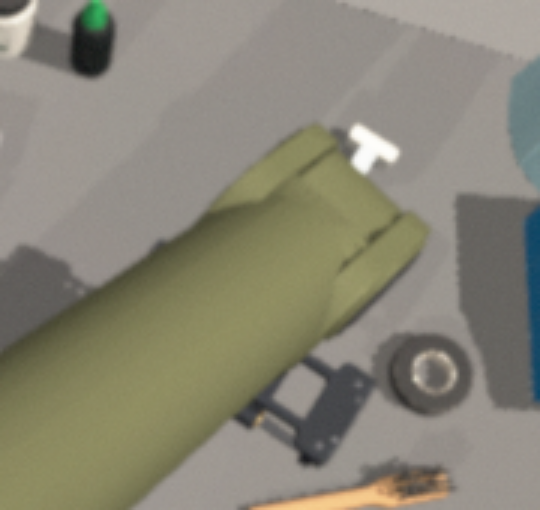

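```bash
python3 -c "
from h import *
c=optics.read_camera('side'); cv2.imwrite('pics/s2b.png',cv2.resize(c['image'][255:335,280:370],None,fx=8,fy=8,interpolation=cv2.INTER_CUBIC))
print(telemetry.get_obs())
for l in ['pusher_grip','pusher_head']:
  for r in models.landmark_of('side',l): print(l,r['confidence'],atz(c,r['centre'][0]*420,r['centre'][1]*560,.011))
"
```

```text
{'time_s': 5.4, 'qpos': array([ 47.15681464,  19.16101954, -15.63867383, 106.94106433,
         6.22759034,  54.71629434, -77.76843291]), 'joint_velocities': array([-0.0325174 , -0.12363405, -0.08105553,  0.0204232 ,  0.00550675,
        0.11117514,  0.04665845]), 'effort': array([ 6.30170962e-04, -4.35912323e+01, -2.40140274e+00, -2.59749860e+01,
       -3.13107145e-02, -6.41752034e-02, -2.74824311e-05]), 'tool_pos': array([ 0.45438627, -0.33384623,  0.01729167]), 'tool_rot': array([  8.73358053,  89.99547589, -97.77374747]), 'force': array([-0.17820076,  0.04162185,  0.25544455]), 'wrist_torque': array([0.11029036, 0.04421168, 0.00592678]), 'grip_width': 0.010364405007278884}
pusher_grip 0.75 [ 0.45719505 -0.33355377  0.011     ]
pusher_head 0.78 [ 0.70533425 -0.41361575  0.011     ]
```

View pics/s2b.png

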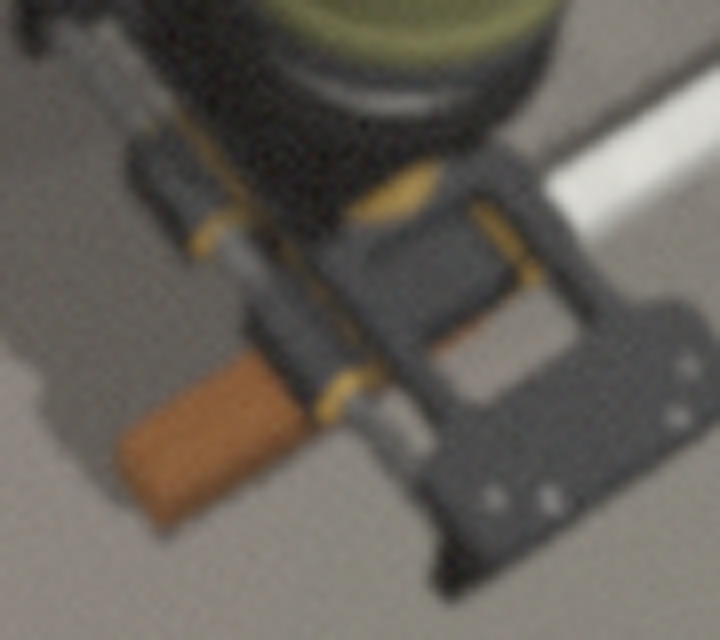

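```bash
python3 -c "
from h import *
c=optics.read_camera('side')
for (x,y) in [(180,460),(250,400),(300,420),(520,520),(600,470),(400,280),(450,260),(480,350),(530,350),(350,390),(390,420),(480,230),(560,310),(180,190)]:
  u,v=280+x/8,255+y/8; print(x,y,atd(c,v,u).round(4))
"
```

```text
180 460 [ 0.4115 -0.3258  0.0249]
250 400 [ 0.4366 -0.3289  0.0225]
300 420 [ 0.4408 -0.3417  0.0215]
520 520 [ 0.4053 -0.415   0.1383]
600 470 [ 0.4243 -0.422   0.1405]
400 280 [ 0.4425 -0.3596  0.1203]
450 260 [ 0.4542 -0.3653  0.1198]
480 350 [ 0.4965 -0.3619 -0.0007]
530 350 [ 0.5042 -0.3724  0.0012]
350 390 [ 0.4159 -0.3657  0.1151]
390 420 [ 0.4171 -0.3761  0.1121]
480 230 [ 0.4657 -0.3658  0.1181]
560 310 [ 0.4652 -0.3897  0.1092]
180 190 [ 0.4281 -0.3075  0.1209]
```

```bash
python3 -m pendant '[[10,[-10,0,0],[0,0,0]],[10,[-30,0,0],[0,0,0]],[10,[-60,0,0],[0,0,0]],[10,[-60,0,0],[0,0,0]]]' 55
python3 -c "
from h import *
c=optics.read_camera('side'); cv2.imwrite('pics/s3.png',cv2.resize(c['image'][200:350,240:440],None,fx=4,fy=4))"
```

```text
time_s: 5.88
tool_pos: [0.4579, -0.3361, 0.0836]
tool_rot: [69.1, 89.4, -37.4]
force: [0.7, -0.7, 1.6]
grip_width: 0.0099
```

View pics/s3.png

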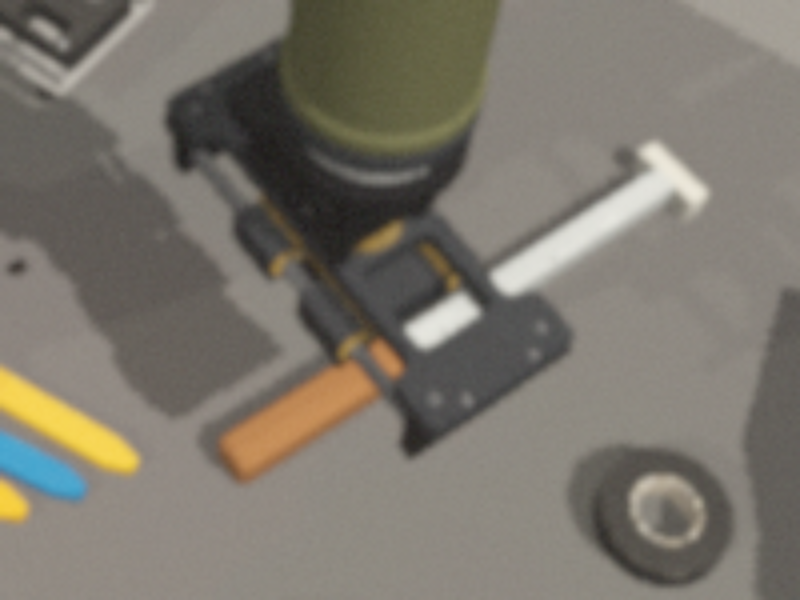

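```bash
python3 -m pendant '[[60,[-40,0,0],[0,0,0]],[60,[-80,0,0],[0,0,0]],[60,[-120,0,0],[0,0,0]],[60,[-150,0,0],[0,0,0]],[60,[-150,0,0],[0,0,0]],[60,[-150,0,0],[0,0,0]],[60,[-150,0,0],[0,0,0]]]' 55
python3 -c "
from h import *
c=optics.read_camera('side'); cv2.imwrite('pics/s4.png',cv2.resize(c['image'][130:350,200:480],None,fx=2.8,fy=2.7,interpolation=cv2.INTER_CUBIC))"
```

```text
time_s: 6.52
tool_pos: [0.4538, -0.3335, 0.2264]
tool_rot: [-103.3, 89.9, 150.2]
force: [0.2, 0.3, -0.9]
grip_width: 0.0484
```

View pics/s4.png

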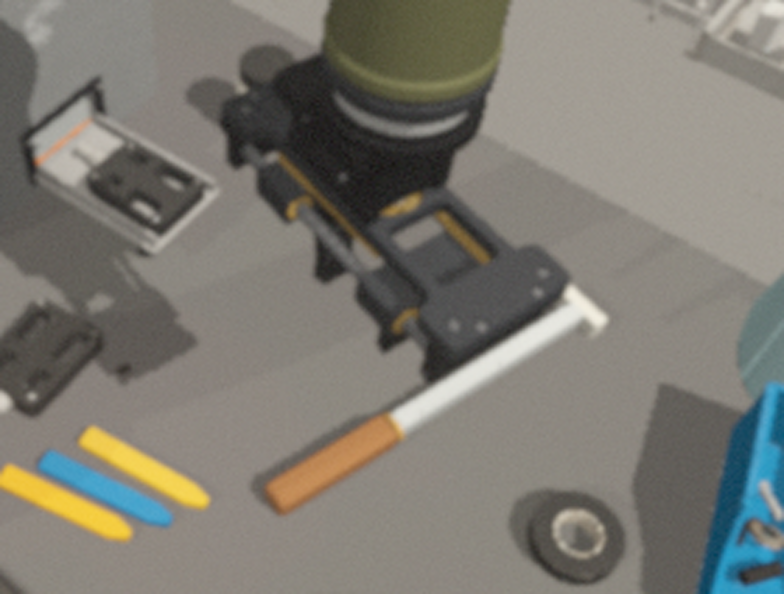

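```bash
python3 -c "
from h import *
c=optics.read_camera('side'); I=c['image']; cv2.imwrite('pics/s5.png',cv2.resize(I[190:280,270:410],None,fx=5.7,fy=5.7,interpolation=cv2.INTER_CUBIC))
M=np.array(c['cam_to_world']); 
def proj(P):
  q=M[:3,:3].T@(np.array(P)-M[:3,3]); s=np.array([q[0],-q[1]])/-q[2]; s=s*(1+c['k1']*(s@s)); return c['fx']*s[0]+c['cx'],c['fy']*s[1]+c['cy']
o=telemetry.get_obs(); A=R.from_euler('xyz',o['tool_rot'],degrees=True)
w=o['grip_width']/2
for nm,l in [('tcp',[0,0,0]),('tip+',[.017,0,w]),('tip-',[.017,0,-w]),('tip+ y',[.017,.0095,w]),('body',[-.053,0,0])]:
  p=A.apply(l)+o['tool_pos']; u,v=proj(p); print(nm,p.round(3),u,v,'crop',(u-270)*5.7,(v-190)*5.7)
print(proj([.4543,-.333,.024]),o['grip_width'])
for u,v in [(200+330/2.8,130+270/2.7),(200+393/2.8,130+335/2.7),(200+400/2.8,130+310/2.7)]: print(u,v,atd(c,v,u).round(4))
"
```

```text
tcp [ 0.453 -0.333  0.225] 327.17651889711055 246.70222354767157 crop 325.90615771353015 323.20267422172793
tip+ [ 0.445 -0.36   0.208] 336.52513339667826 264.32049711583545 crop 379.19326036106605 423.62683356026207
tip- [ 0.461 -0.307  0.208] 316.2932439123191 240.7147918764978 crop 263.87149030021885 289.07431369603745
tip+ y [ 0.455 -0.362  0.208] 341.06322743602016 261.55132974886845 crop 405.0603963853149 407.8425795685502
body [ 0.453 -0.333  0.278] 330.5456164297966 227.73766594063753 crop 345.1100136498407 215.1046958616339
(np.float64(318.12331171799207), np.float64(299.72117139543064)) 0.055410475121279085
317.8571428571429 230.0 [ 0.4582 -0.3088  0.245 ]
340.3571428571429 254.07407407407408 [ 0.4043 -0.3805  0.3122]
342.8571428571429 244.8148148148148 [ 0.4088 -0.3791  0.3281]
```

View pics/s5.png

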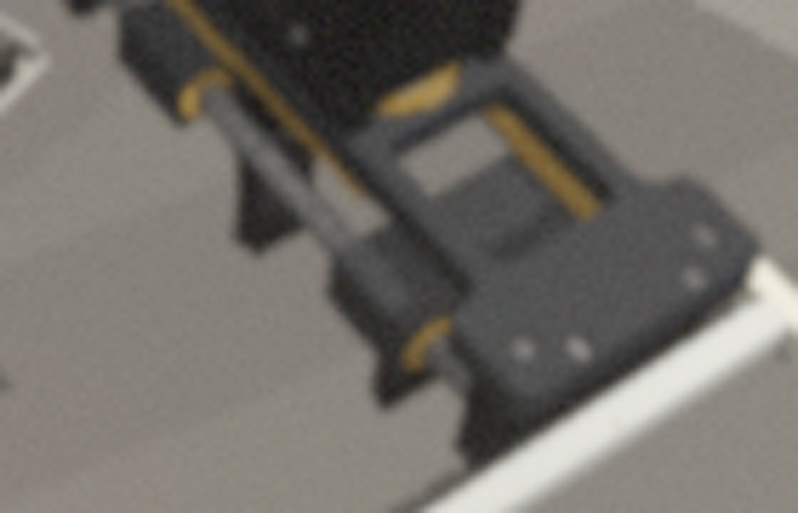

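```bash
python3 -c "
from h import *
c=optics.read_camera('side'); o=telemetry.get_obs(); print(o['tool_pos'],o['grip_width'])
P=[];
for v in range(190,285):
  for u in range(285,410):
    p=atd(c,v,u)
    if .12<p[2]<.27 and abs(p[0]-.454)<.06 and abs(p[1]+.333)<.1: P.append((*p.round(4),u,v))
P=np.array(P); P=P[np.argsort(P[:,2])]; print(len(P)); print(P[:60:2])
"
```

```text
[ 0.45344243 -0.33325048  0.22532241] 0.05723692613392887
187
[[ 4.533e-01 -2.972e-01  2.341e-01  3.100e+02  2.320e+02]
 [ 4.692e-01 -3.101e-01  2.344e-01  3.220e+02  2.300e+02]
 [ 4.640e-01 -3.078e-01  2.350e-01  3.190e+02  2.310e+02]
 [ 4.534e-01 -3.053e-01  2.357e-01  3.140e+02  2.340e+02]
 [ 4.504e-01 -3.705e-01  2.361e-01  3.460e+02  2.570e+02]
 [ 4.343e-01 -3.627e-01  2.363e-01  3.360e+02  2.610e+02]
 [ 4.602e-01 -3.084e-01  2.369e-01  3.180e+02  2.320e+02]
 [ 4.371e-01 -3.587e-01  2.373e-01  3.350e+02  2.580e+02]
 [ 4.346e-01 -3.642e-01  2.375e-01  3.370e+02  2.610e+02]
 [ 4.534e-01 -3.011e-01  2.376e-01  3.120e+02  2.320e+02]
 [ 4.549e-01 -3.061e-01  2.377e-01  3.150e+02  2.330e+02]
 [ 4.526e-01 -2.975e-01  2.379e-01  3.100e+02  2.310e+02]
 [ 4.398e-01 -3.681e-01  2.380e-01  3.410e+02  2.600e+02]
 [ 4.457e-01 -3.696e-01  2.382e-01  3.440e+02  2.580e+02]
 [ 4.361e-01 -3.611e-01  2.382e-01  3.360e+02  2.590e+02]
 [ 4.480e-01 -3.699e-01  2.385e-01  3.450e+02  2.570e+02]
 [ 4.532e-01 -3.052e-01  2.387e-01  3.140e+02  2.330e+02]
 [ 4.630e-01 -3.080e-01  2.391e-01  3.190e+02  2.300e+02]
 [ 4.375e-01 -3.581e-01  2.392e-01  3.350e+02  2.570e+02]
 [ 4.439e-01 -3.688e-01  2.396e-01  3.430e+02  2.580e+02]
 [ 4.341e-01 -3.661e-01  2.402e-01  3.380e+02  2.610e+02]
 [ 4.549e-01 -3.059e-01  2.403e-01  3.150e+02  2.320e+02]
 [ 4.533e-01 -3.009e-01  2.403e-01  3.120e+02  2.310e+02]
 [ 4.399e-01 -3.677e-01  2.405e-01  3.410e+02  2.590e+02]
 [ 4.456e-01 -3.693e-01  2.409e-01  3.440e+02  2.570e+02]
 [ 4.340e-01 -3.641e-01  2.412e-01  3.370e+02  2.600e+02]
 [ 4.358e-01 -3.666e-01  2.415e-01  3.390e+02  2.600e+02]
 [ 4.530e-01 -3.051e-01  2.417e-01  3.140e+02  2.320e+02]
 [ 4.639e-01 -3.092e-01  2.421e-01  3.200e+02  2.290e+02]
 [ 4.373e-01 -3.579e-01  2.423e-01  3.350e+02  2.560e+02]]
```

```bash
python3 -m pendant '[[87,[40,0,0],[0,0,0]],[87,[80,0,0],[0,0,0]],[87,[120,0,0],[0,0,0]],[87,[160,0,0],[0,0,0]],[87,[190,0,0],[0,0,0]],[87,[205,0,0],[0,0,0]],[87,[205,0,0],[0,0,0]],[87,[205,0,0],[0,0,0]]]' 55
python3 -c "
from h import *
plan([.4543,-.333,-.005],-16.5,-1)
c=optics.read_camera('side'); P=[]
for v in range(230,345):
  for u in range(265,390):
    p=atd(c,v,u)
    if .03<p[2]<.09 and abs(p[0]-.454)<.05 and abs(p[1]+.333)<.1: P.append((*p.round(4),u,v))
P=np.array(P); P=P[np.argsort(P[:,2])]; print(len(P)); print(P[:20:2])
"
```

```text
time_s: 7.33
tool_pos: [0.4534, -0.3329, 0.0208]
tool_rot: [-114.3, 89.8, 139.2]
force: [-1.0, -0.2, 0.1]
grip_width: 0.0864
shift mm [25.8  1.  -0.2] rotvec [ 0.     -0.0014  0.0032] q [ 47.3  18.9 -15.8 106.8   6.1  55.3 -77.7] pos [ 0.4534 -0.3329  0.0208] w 0.0864
tool axes
 [[-0.003  0.959 -0.284]
 [ 0.002 -0.284 -0.959]
 [-1.    -0.003 -0.001]]
58
[[ 4.594e-01 -2.891e-01  3.100e-02  3.030e+02  2.840e+02]
 [ 4.586e-01 -2.816e-01  3.190e-02  3.000e+02  2.820e+02]
 [ 4.614e-01 -2.900e-01  3.360e-02  3.040e+02  2.830e+02]
 [ 4.590e-01 -2.812e-01  3.530e-02  3.000e+02  2.810e+02]
 [ 4.712e-01 -2.928e-01  3.610e-02  3.080e+02  2.800e+02]
 [ 4.578e-01 -2.899e-01  3.880e-02  3.030e+02  2.830e+02]
 [ 4.710e-01 -2.927e-01  4.070e-02  3.080e+02  2.790e+02]
 [ 4.738e-01 -2.931e-01  4.160e-02  3.090e+02  2.780e+02]
 [ 4.580e-01 -2.817e-01  4.180e-02  3.000e+02  2.800e+02]
 [ 4.673e-01 -2.926e-01  4.590e-02  3.070e+02  2.790e+02]]
```

```bash
python3 -m pendant '[[87,[8,1,0],[0,0,0]],[87,[14,1,0],[0,0,0]],[87,[18,1,0],[0,0,0]],[87,[21,1,0],[0,0,0]],[87,[22,1,0],[0,0,0]],[87,[22,1,0],[0,0,0]]]' 55
python3 -c "
from h import *
c=optics.read_camera('side'); P=[]
for v in range(230,345):
  for u in range(265,390):
    p=atd(c,v,u)
    if abs((p[0]-.454)*.284+(p[1]+.333)*.959)>.025 and .004<p[2]<.06 and abs(p[0]-.454)<.04 and abs(p[1]+.333)<.08: P.append((*p.round(4),u,v))
P=np.array(P); P=P[np.argsort(P[:,2])]; print(len(P)); print(P[:20:2])
print(telemetry.get_obs()['force'])
"
```

```text
time_s: 7.88
tool_pos: [0.4552, -0.334, 0.0001]
tool_rot: [-99.0, 90.0, 154.5]
force: [0.4, 0.0, 0.3]
grip_width: 0.0868
69
[[ 4.567e-01 -3.009e-01  4.000e-03  3.060e+02  2.940e+02]
 [ 4.448e-01 -4.093e-01  4.100e-03  3.450e+02  3.300e+02]
 [ 4.197e-01 -3.953e-01  4.100e-03  3.320e+02  3.350e+02]
 [ 4.618e-01 -2.666e-01  4.200e-03  2.950e+02  2.830e+02]
 [ 4.250e-01 -2.634e-01  4.200e-03  2.830e+02  2.940e+02]
 [ 4.385e-01 -2.577e-01  4.300e-03  2.850e+02  2.880e+02]
 [ 4.421e-01 -4.063e-01  4.300e-03  3.430e+02  3.300e+02]
 [ 4.196e-01 -2.679e-01  4.400e-03  2.830e+02  2.970e+02]
 [ 4.180e-01 -3.743e-01  4.400e-03  3.230e+02  3.290e+02]
 [ 4.305e-01 -2.809e-01  4.500e-03  2.910e+02  2.970e+02]]
[-0.04403083  0.57547514 -0.4038105 ]
```

```bash
python3 -m pendant '[[87,[2,0,0],[0,0,0]],[87,[4,0,0],[0,0,0]],[87,[5,0,0],[0,0,0]],[87,[5,0,0],[0,0,0]]]' 55 && python3 -m pendant '[[18,[0,0,0],[0,0,0]],[18,[0,0,0],[0,0,0]],[18,[0,0,0],[0,0,0]],[18,[0,0,0],[0,0,0]],[18,[0,0,0],[0,0,0]],[18,[0,0,0],[0,0,0]],[18,[0,0,0],[0,0,0]],[18,[0,0,0],[0,0,0]],[18,[0,0,0],[0,0,0]],[18,[0,0,0],[0,0,0]]]' 55;  python3 -m pendant '[[18,[0,0,0],[0,0,0]],[18,[0,0,0],[0,0,0]],[18,[0,0,0],[0,0,0]]]'
```

```text
time_s: 8.27
tool_pos: [0.4551, -0.334, -0.005]
tool_rot: [-96.9, 90.0, 156.6]
force: [0.2, -0.2, -1.2]
grip_width: 0.0872
time_s: 9.1
tool_pos: [0.4553, -0.3342, -0.0047]
tool_rot: [4.9, 90.0, -101.6]
force: [0.0, -1.0, -0.8]
grip_width: 0.0282
time_s: 9.35
tool_pos: [0.4554, -0.334, -0.0047]
tool_rot: [-157.9, 90.0, 95.6]
force: [0.9, 0.9, 0.1]
grip_width: 0.0237
```

```bash
python3 -m pendant '[[10,[-10,0,0],[0,0,0]],[10,[-30,0,0],[0,0,0]],[10,[-60,0,0],[0,0,0]],[10,[-100,0,0],[0,0,0]],[10,[-140,0,0],[0,0,0]],[10,[-155,0,0],[0,0,0]],[10,[-155,0,0],[0,0,0]],[10,[-155,0,0],[0,0,0]]]' 58
python3 -c "
from h import *
plan([.565,-.389,.150],92.3,-1)
c=optics.read_camera('side'); cv2.imwrite('pics/s6.png',c['image'])
c=optics.read_camera('top'); cv2.imwrite('pics/t6.png',c['image'])"
```

```text
time_s: 10.02
tool_pos: [0.4556, -0.3345, 0.1515]
tool_rot: [57.1, 89.9, -49.5]
force: [-0.1, -0.2, -0.9]
grip_width: 0.023
shift mm [  1.8 120.4  21.2] rotvec [-1.8992e+00  2.5000e-03 -1.0000e-04] q [ 48.3  11.1 -16.5  99.8   3.4  69.4 -75.6] pos [ 0.4556 -0.3345  0.1515] w 0.023
tool axes
 [[ 0.001  0.959 -0.284]
 [-0.002 -0.284 -0.959]
 [-1.     0.002  0.001]]
```

View pics/s6.png

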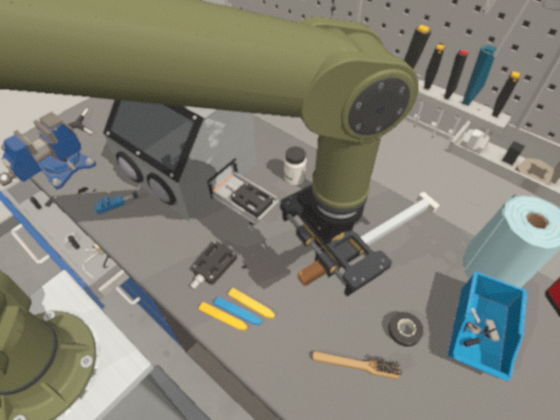

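```bash
python3 -m pendant '[[10,[0,0,0],[-0.12,0,0]],[10,[0,0,0],[-0.24,0,0]],[10,[0,0,0],[-0.36,0,0]],[10,[0,0,0],[-0.48,0,0]],[10,[0,0,0],[-0.60,0,0]],[10,[0,0,0],[-0.72,0,0]],[10,[0,0,0],[-0.84,0,0]],[10,[0,0,0],[-0.96,0,0]],[10,[0,0,0],[-1.08,0,0]],[10,[0,0,0],[-1.20,0,0]]]' 
python3 -c "
from h import *
plan([.565,-.389,.150],92.3,-1)"
```

```text
time_s: 10.95
tool_pos: [0.4541, -0.3333, 0.1479]
tool_rot: [178.5, 89.8, 141.1]
force: [0.2, 1.4, -1.5]
grip_width: 0.0234
shift mm [ -2.6  23.1 122. ] rotvec [-0.693  -0.0041 -0.0016] q [ 54.   11.9 -23.   99.8   4.9  69.5  -7.7] pos [ 0.4541 -0.3333  0.1479] w 0.0234
tool axes
 [[-0.003  0.607  0.794]
 [ 0.003  0.794 -0.607]
 [-1.     0.    -0.004]]
```

```bash
python3 -m pendant '[[10,[0,5,25],[-0.12,0,0]],[10,[0,10,50],[-0.24,0,0]],[10,[0,15,75],[-0.36,0,0]],[10,[0,20,100],[-0.48,0,0]],[10,[0,23,122],[-0.60,0,0]],[10,[0,23,122],[-0.693,0,0]],[10,[0,23,122],[-0.693,0,0]],[10,[0,23,122],[-0.693,0,0]]]' 
python3 -c "
from h import *
plan([.565,-.389,.150],92.3,-1)
c=optics.read_camera('side'); cv2.imwrite('pics/s7.png',c['image'])
for n in ['side','top']:
  c=optics.read_camera(n); cv2.imwrite('pics/%s7.png'%n,c['image'])
"
```

```text
time_s: 11.62
tool_pos: [0.5648, -0.3899, 0.1478]
tool_rot: [137.1, 89.8, 138.9]
force: [0.1, 0.9, -2.0]
grip_width: 0.0238
shift mm [-2.2  0.9  0.2] rotvec [-0.0086 -0.0031 -0.0029] q [ 52.4  27.5 -27.6  81.2  12.8  74.7  25.8] pos [ 0.5648 -0.3899  0.1478] w 0.0238
tool axes
 [[-0.003 -0.032  0.999]
 [ 0.003  0.999  0.032]
 [-1.     0.003 -0.003]]
```

View pics/side7.png

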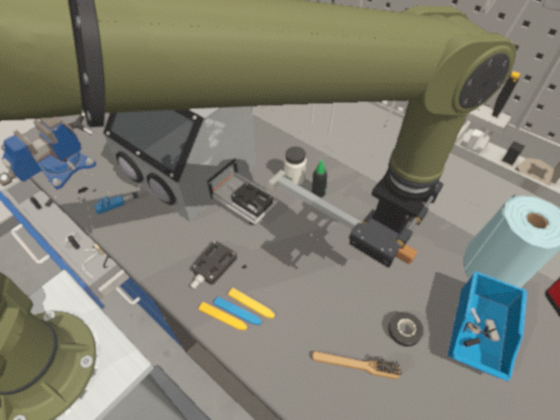

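View pics/top7.png

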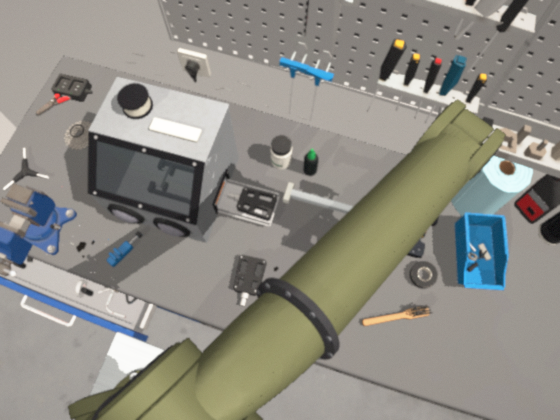

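```bash
python3 -m pendant '[[10,[30,0,0],[0,0,0]],[10,[60,0,0],[0,0,0]],[10,[90,-5,0],[0,0,0]],[10,[100,-10,0],[0,0,0]],[10,[100,-10,0],[0,0,0]],[10,[100,-10,0],[0,0,0]]]'
cat >> h.py <<'E'
def full(c):
    H,W=c['range_z'].shape; u,v=np.meshgrid(np.arange(W),np.arange(H))
    p=cv2.undistortPoints(np.stack([u,v],-1).reshape(-1,1,2).astype(float),np.array([[c['fx'],0,c['cx']],[0,c['fy'],c['cy']],[0,0,1]]),np.array([c['k1'],0,0,0,0.]))[:,0]
    z=c['range_z'].reshape(-1); M=np.array(c['cam_to_world'])
    return ((np.c_[p[:,0]*z,-p[:,1]*z,-z])@M[:3,:3].T+M[:3,3]).reshape(H,W,3)
def bar(n,zmax=.15,ylo=-.33,yhi=-.02):
    c=optics.read_camera(n); X=full(c); I=c['image'].astype(int)
    best=[r for r in models.masks_of(n,'pusher') if r['pixels'].sum()<4000]
    if not best: print(n,'no mask'); return
    P=X[best[0]['pixels']]; P=P[(P[:,2]<zmax)&(P[:,2]>.02)&(P[:,1]>ylo)&(P[:,1]<yhi)]
    print(n,best[0]['confidence'],len(P),'ymax',np.percentile(P[:,1],98).round(4))
    for lo in np.arange(ylo,yhi,.02):
        q=P[(P[:,1]>=lo)&(P[:,1]<lo+.02)]
        if len(q)>8: print('  y',round(lo+.01,3),len(q),'xmid',((np.percentile(q[:,0],4)+np.percentile(q[:,0],96))/2).round(4),'w',np.ptp(np.percentile(q[:,0],[4,96])).round(4),'z',np.median(q[:,2]).round(4))
E
python3 -c "
from h import *
plan([.565,-.399,.0285],92.3,-1)
bar('side');bar('top')
for n in ['side','top']:
  c=optics.read_camera(n); cv2.imwrite('pics/%s8.png'%n,cv2.resize(c['image'][140:290,180:430],None,fx=3.2,fy=3.2))
"
```

```text
time_s: 12.27
tool_pos: [0.566, -0.4013, 0.0509]
tool_rot: [-99.0, 90.0, -97.1]
force: [-0.4, 0.3, -1.3]
grip_width: 0.0235
shift mm [22.4  2.4 -0.9] rotvec [-0.0077 -0.0001  0.0004] q [ 52.1  32.6 -26.2  85.5  15.2  65.4  25. ] pos [ 0.566  -0.4013  0.0509] w 0.0235
tool axes
 [[-0.    -0.032  0.999]
 [-0.     0.999  0.032]
 [-1.    -0.    -0.   ]]
side 0.72 876 ymax -0.1446
  y -0.32 96 xmid 0.5632 w 0.0152 z 0.0766
  y -0.3 89 xmid 0.5621 w 0.0149 z 0.0763
  y -0.28 93 xmid 0.5612 w 0.0141 z 0.0764
  y -0.26 83 xmid 0.5605 w 0.0144 z 0.0763
  y -0.24 85 xmid 0.5584 w 0.0148 z 0.0755
  y -0.22 83 xmid 0.5578 w 0.0144 z 0.0755
  y -0.2 79 xmid 0.5567 w 0.0143 z 0.0748
  y -0.18 81 xmid 0.5565 w 0.015 z 0.0747
  y -0.16 122 xmid 0.5542 w 0.0388 z 0.0748
  y -0.14 65 xmid 0.5544 w 0.0401 z 0.0759
top 0.92 564 ymax -0.1429
  y -0.3 47 xmid 0.5627 w 0.0136 z 0.0776
  y -0.28 62 xmid 0.5618 w 0.0136 z 0.0774
  y -0.26 61 xmid 0.5614 w 0.0144 z 0.0773
  y -0.24 65 xmid 0.5611 w 0.015 z 0.077
  y -0.22 63 xmid 0.5596 w 0.0137 z 0.0763
  y -0.2 57 xmid 0.5587 w 0.0131 z 0.0762
  y -0.18 57 xmid 0.5563 w 0.0135 z 0.0762
  y -0.16 89 xmid 0.5536 w 0.0342 z 0.0757
  y -0.14 63 xmid 0.5548 w 0.0405 z 0.076
```

View pics/side8.png

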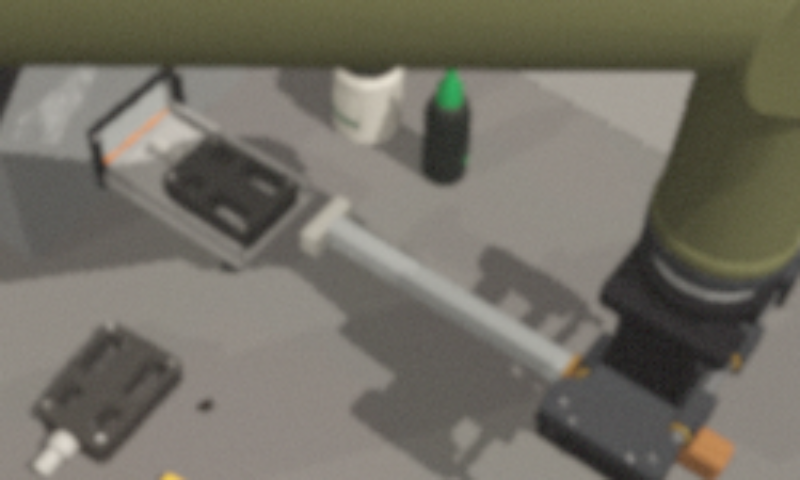

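```bash
python3 -m pendant '[[10,[8,0,-2.5],[0.017,0,0]],[10,[16,0,-2.5],[0.017,0,0]],[10,[21,0,-2.5],[0.017,0,0]],[10,[21,0,-2.5],[0.017,0,0]],[10,[21,0,-2.5],[0.017,0,0]]]'
python3 -c "
from h import *
plan([.565,-.399,.0285],92.3,-1)
bar('side');bar('top')
print(telemetry.get_obs()['force'])
for n in ['side','top']:
  c=optics.read_camera(n); X=full(c)
  k=(X[...,2]>.044)&(X[...,2]<.056)&(X[...,0]>.52)&(X[...,0]<.582)&(X[...,1]>-.115)&(X[...,1]<0); print(n,'pedal top ymin',np.percentile(X[k][:,1],[0,1,3,5]), 'floor',np.median(X[(abs(X[...,0]-.55)<.02)&(abs(X[...,1]-.015)<.012)][:,2]))
"
```

```text
time_s: 12.98
tool_pos: [0.5631, -0.4003, 0.0282]
tool_rot: [141.7, 89.9, 142.7]
force: [-0.4, -0.9, -1.5]
grip_width: 0.0234
shift mm [-0.3  1.3  1.9] rotvec [-0.0231 -0.0014 -0.0011] q [ 52.   33.6 -25.7  86.8  15.6  63.3  23.9] pos [ 0.5631 -0.4003  0.0282] w 0.0234
tool axes
 [[-0.001 -0.017  1.   ]
 [ 0.001  1.     0.017]
 [-1.     0.001 -0.001]]
side 0.58 820 ymax -0.1426
  y -0.32 82 xmid 0.5607 w 0.0136 z 0.0535
  y -0.3 81 xmid 0.5607 w 0.0145 z 0.0536
  y -0.28 88 xmid 0.5604 w 0.0148 z 0.054
  y -0.26 83 xmid 0.5602 w 0.0152 z 0.0537
  y -0.24 75 xmid 0.5585 w 0.0138 z 0.0535
  y -0.22 76 xmid 0.5576 w 0.0142 z 0.0528
  y -0.2 73 xmid 0.557 w 0.0136 z 0.0527
  y -0.18 72 xmid 0.557 w 0.0146 z 0.0526
  y -0.16 113 xmid 0.5558 w 0.0371 z 0.052
  y -0.14 77 xmid 0.5553 w 0.0396 z 0.0531
top 0.63 589 ymax -0.1425
  y -0.3 56 xmid 0.5609 w 0.0148 z 0.0528
  y -0.28 61 xmid 0.5607 w 0.015 z 0.0531
  y -0.26 65 xmid 0.5604 w 0.0143 z 0.0537
  y -0.24 65 xmid 0.56 w 0.0142 z 0.0526
  y -0.22 66 xmid 0.5597 w 0.0156 z 0.0527
  y -0.2 61 xmid 0.5588 w 0.0141 z 0.0523
  y -0.18 58 xmid 0.557 w 0.0143 z 0.0531
  y -0.16 89 xmid 0.5555 w 0.0376 z 0.0524
  y -0.14 68 xmid 0.5554 w 0.041 z 0.0526
[-0.19731366  0.02599653 -1.04612728]
side pedal top ymin [-0.10010514 -0.09915241 -0.09843513 -0.09767122] floor 0.03157611646362857
top pedal top ymin [-0.09951842 -0.09876629 -0.09732597 -0.09600452] floor 0.030516879782308992
```

```bash
python3 -m pendant '[[10,[-1.5,10,-0.2],[0,0,0]],[10,[-1.5,20,-0.5],[0,0,0]],[10,[-1.5,28,-0.7],[0,0,0]],[10,[-1.5,33,-0.8],[0,0,0]],[10,[-1.5,36,-0.9],[0,0,0]],[10,[-1.5,39,-1],[0,0,0]],[10,[-1.5,42,-1],[0,0,0]],[10,[-1.5,45,-1.1],[0,0,0]],[10,[-1.5,48,-1.1],[0,0,0]],[10,[-1.5,51,-1.2],[0,0,0]]]'
python3 -c "
from h import *
print(telemetry.get_obs()['force'])
bar('side');bar('top')
for n in ['side','top']:
  c=optics.read_camera(n); cv2.imwrite('pics/%s9.png'%n,cv2.resize(c['image'][140:270,180:390],None,fx=3.8,fy=3.8))
"
```

```text
time_s: 14.12
tool_pos: [0.5616, -0.35, 0.0308]
tool_rot: [-77.6, 90.0, -76.7]
force: [0.3, -0.5, -2.2]
grip_width: 0.024
[ 0.27966621 -0.47342216 -2.15588131]
side 0.74 861 ymax -0.0915
  y -0.28 77 xmid 0.5597 w 0.0143 z 0.0566
  y -0.26 82 xmid 0.5597 w 0.0149 z 0.0564
  y -0.24 80 xmid 0.5578 w 0.0143 z 0.0557
  y -0.22 81 xmid 0.5572 w 0.0147 z 0.0553
  y -0.2 76 xmid 0.5566 w 0.0138 z 0.0547
  y -0.18 78 xmid 0.5565 w 0.015 z 0.0552
  y -0.16 72 xmid 0.556 w 0.0149 z 0.0549
  y -0.14 71 xmid 0.5555 w 0.0145 z 0.055
  y -0.12 71 xmid 0.5552 w 0.0144 z 0.0549
  y -0.1 154 xmid 0.5548 w 0.0422 z 0.0546
  y -0.08 9 xmid 0.5574 w 0.0296 z 0.0516
top 0.74 555 ymax -0.0895
  y -0.24 30 xmid 0.559 w 0.0155 z 0.0543
  y -0.22 65 xmid 0.5585 w 0.015 z 0.055
  y -0.2 62 xmid 0.5577 w 0.0139 z 0.0549
  y -0.18 58 xmid 0.5555 w 0.014 z 0.054
  y -0.16 65 xmid 0.5556 w 0.0146 z 0.0545
  y -0.14 66 xmid 0.5546 w 0.0156 z 0.0542
  y -0.12 66 xmid 0.5544 w 0.0151 z 0.0541
  y -0.1 131 xmid 0.5539 w 0.0409 z 0.0539
  y -0.08 12 xmid 0.5621 w 0.037 z 0.0486
```

View pics/top9.png

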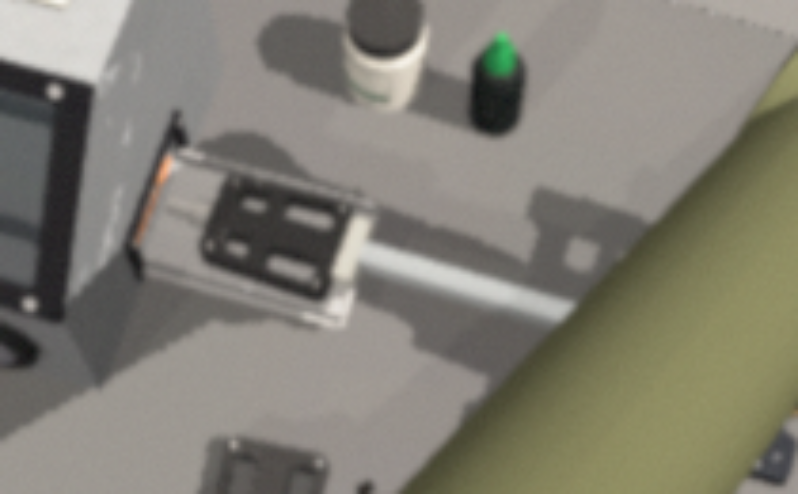

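```bash
python3 -m pendant '[[10,[0,4,-0.1],[0,0,0]],[10,[0,8,-0.2],[0,0,0]],[10,[0,12,-0.3],[0,0,0]],[10,[0,16,-0.4],[0,0,0]],[10,[0,20,-0.5],[0,0,0]],[10,[0,24,-0.6],[0,0,0]],[10,[0,28,-0.7],[0,0,0]],[10,[0,32,-0.8],[0,0,0]],[10,[0,36,-0.9],[0,0,0]],[10,[0,40,-1],[0,0,0]]]'
python3 -c "
from h import *
for n in ['side']:
  c=optics.read_camera(n); cv2.imwrite('pics/%s10.png'%n,cv2.resize(c['image'][140:270,180:390],None,fx=3.8,fy=3.8))
"
```

```text
time_s: 15.25
tool_pos: [0.5599, -0.3096, 0.0308]
tool_rot: [-85.1, 90.0, -84.2]
force: [-0.1, -2.1, -1.7]
grip_width: 0.0236
```

View pics/side10.png

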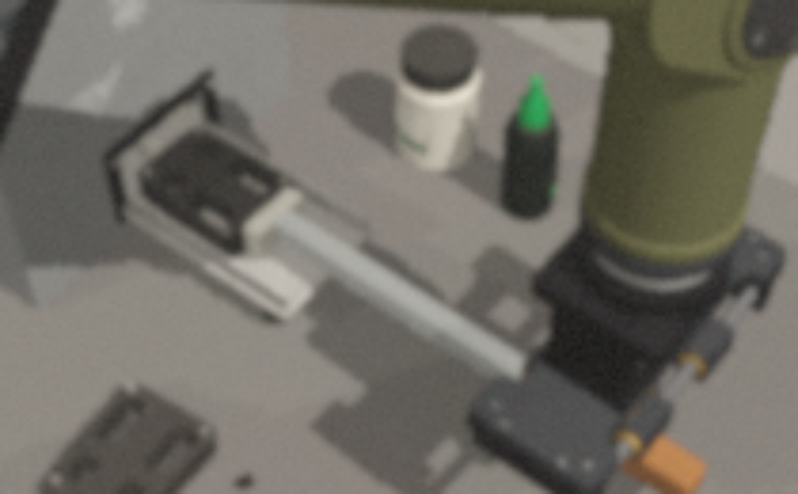

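```bash
python3 -m pendant '[[10,[0,3,-0.1],[0,0,0]],[10,[0,6,-0.1],[0,0,0]],[10,[0,9,-0.2],[0,0,0]],[10,[0,12,-0.3],[0,0,0]],[10,[0,15,-0.4],[0,0,0]],[10,[0,18,-0.4],[0,0,0]],[10,[0,21,-0.5],[0,0,0]],[10,[0,24,-0.6],[0,0,0]],[10,[0,27,-0.7],[0,0,0]],[10,[0,30,-0.7],[0,0,0]]]'
python3 -m pendant '[[10,[0,3,-0.1],[0,0,0]],[10,[0,6,-0.1],[0,0,0]],[10,[0,9,-0.2],[0,0,0]],[10,[0,12,-0.3],[0,0,0]],[10,[0,15,-0.4],[0,0,0]],[10,[0,18,-0.4],[0,0,0]],[10,[0,21,-0.5],[0,0,0]],[10,[0,24,-0.6],[0,0,0]],[10,[0,27,-0.7],[0,0,0]],[10,[0,30,-0.7],[0,0,0]]]'
python3 -c "
from h import *
bar('side',ylo=-.29,yhi=.06)
for n in ['side']:
  c=optics.read_camera(n); cv2.imwrite('pics/%s11.png'%n,cv2.resize(c['image'][140:270,180:390],None,fx=3.8,fy=3.8))
"
```

```text
time_s: 16.13
tool_pos: [0.5587, -0.2795, 0.0308]
tool_rot: [-125.7, 90.0, -124.7]
force: [0.1, -0.8, -1.6]
grip_width: 0.0235
time_s: 16.97
tool_pos: [0.5574, -0.2495, 0.0307]
tool_rot: [-178.5, 90.0, -177.5]
force: [-1.0, -2.8, -1.7]
grip_width: 0.0235
side 0.61 835 ymax 0.0075
  y -0.28 115 xmid 0.557 w 0.0212 z 0.06
  y -0.26 12 xmid 0.547 w 0.0023 z 0.0519
  y -0.18 25 xmid 0.5531 w 0.0131 z 0.0558
  y -0.16 70 xmid 0.5537 w 0.0145 z 0.0557
  y -0.14 73 xmid 0.5532 w 0.015 z 0.0551
  y -0.12 66 xmid 0.5527 w 0.0153 z 0.055
  y -0.1 77 xmid 0.5533 w 0.0172 z 0.0542
  y -0.08 73 xmid 0.552 w 0.0155 z 0.0541
  y -0.06 68 xmid 0.5504 w 0.0138 z 0.0546
  y -0.04 67 xmid 0.5502 w 0.0146 z 0.0548
  y -0.02 60 xmid 0.5493 w 0.0132 z 0.0548
  y 0.0 122 xmid 0.5484 w 0.039 z 0.0545
```

View pics/side11.png

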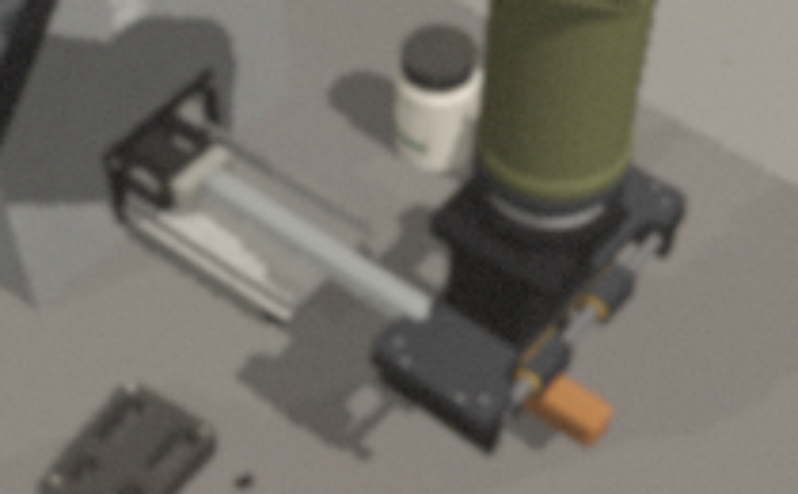

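```bash
python3 -m pendant '[[10,[0,2.5,-0.1],[0,0,0]],[10,[0,5,-0.1],[0,0,0]],[10,[0,7.5,-0.2],[0,0,0]],[10,[0,10,-0.2],[0,0,0]],[10,[0,12.5,-0.3],[0,0,0]],[10,[0,15,-0.4],[0,0,0]],[10,[0,17.5,-0.4],[0,0,0]],[10,[0,20,-0.5],[0,0,0]],[10,[0,22.5,-0.5],[0,0,0]],[10,[0,25,-0.6],[0,0,0]]]'
python3 -m pendant '[[10,[0,2.5,-0.1],[0,0,0]],[10,[0,5,-0.1],[0,0,0]],[10,[0,7.5,-0.2],[0,0,0]],[10,[0,10,-0.2],[0,0,0]],[10,[0,12.5,-0.3],[0,0,0]],[10,[0,15,-0.4],[0,0,0]],[10,[0,17.5,-0.4],[0,0,0]],[10,[0,20,-0.5],[0,0,0]]]'
python3 -c "
from h import *
bar('side',ylo=-.29,yhi=.06)
for n in ['side','top']:
  c=optics.read_camera(n); cv2.imwrite('pics/%s12.png'%n,cv2.resize(c['image'][140:270,180:390],None,fx=3.8,fy=3.8))
"
```

```text
time_s: 17.95
tool_pos: [0.5565, -0.2246, 0.0308]
tool_rot: [-94.6, 90.0, -93.6]
force: [0.1, -3.2, -0.9]
grip_width: 0.0233
time_s: 18.62
tool_pos: [0.5557, -0.2046, 0.0308]
tool_rot: [-59.5, 90.0, -58.5]
force: [0.8, -3.1, -0.1]
grip_width: 0.0233
side 0.73 882 ymax 0.0515
  y -0.26 84 xmid 0.5557 w 0.0211 z 0.0589
  y -0.24 108 xmid 0.5542 w 0.0207 z 0.0599
  y -0.22 48 xmid 0.5531 w 0.0197 z 0.0569
  y -0.12 55 xmid 0.5521 w 0.0145 z 0.0557
  y -0.1 68 xmid 0.5522 w 0.0159 z 0.0558
  y -0.08 64 xmid 0.5511 w 0.0147 z 0.0553
  y -0.06 66 xmid 0.5501 w 0.0139 z 0.055
  y -0.04 67 xmid 0.5502 w 0.0143 z 0.0547
  y -0.02 63 xmid 0.5493 w 0.0142 z 0.054
  y 0.0 60 xmid 0.5489 w 0.0141 z 0.0548
  y 0.02 54 xmid 0.5484 w 0.0137 z 0.055
  y 0.04 116 xmid 0.5477 w 0.0401 z 0.0543
  y 0.06 27 xmid 0.5466 w 0.0373 z 0.055
```

View pics/side12.png

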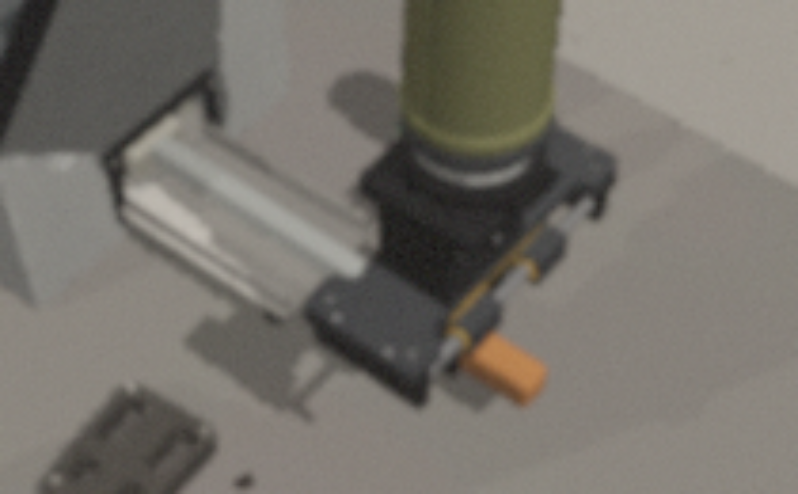

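View pics/top12.png

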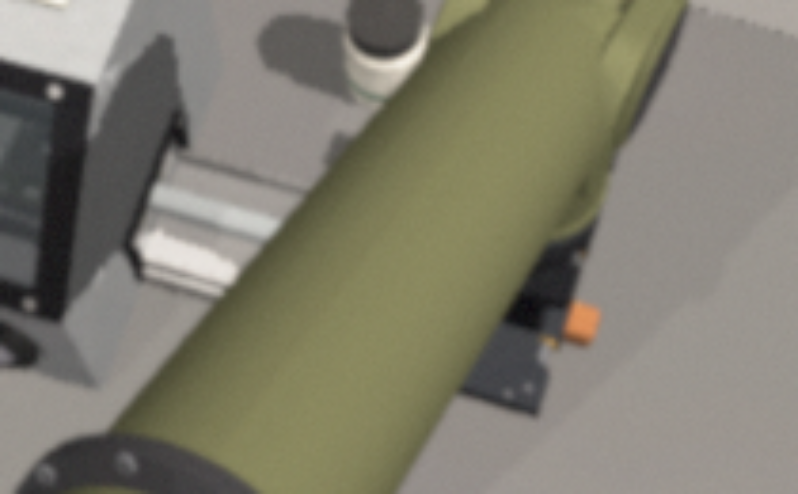

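```bash
python3 -m pendant '[[10,[0,2,0],[0,0,0]],[10,[0,4,-0.1],[0,0,0]],[10,[0,6,-0.1],[0,0,0]],[10,[0,8,-0.2],[0,0,0]],[10,[0,10,-0.2],[0,0,0]],[10,[0,12,-0.3],[0,0,0]],[10,[0,14,-0.3],[0,0,0]],[10,[0,16,-0.4],[0,0,0]],[10,[0,18,-0.4],[0,0,0]],[10,[0,20,-0.5],[0,0,0]]]'
```

```text
time_s: 19.65
tool_pos: [0.5549, -0.1847, 0.0308]
tool_rot: [-69.4, 90.0, -68.5]
force: [-0.3, -3.5, -1.9]
grip_width: 0.0234
```

```bash
python3 -m pendant '[[10,[0,1.5,0],[0,0,0]],[10,[0,3,-0.1],[0,0,0]],[10,[0,4.5,-0.1],[0,0,0]],[10,[0,6,-0.1],[0,0,0]]]'
```

```text
time_s: 19.98
tool_pos: [0.5546, -0.1791, 0.0308]
tool_rot: [-83.8, 90.0, -82.9]
force: [0.1, -4.8, -0.7]
grip_width: 0.0234
```

```bash
python3 -m pendant '[[10,[0,1,0],[0,0,0]],[10,[0,2,0],[0,0,0]],[10,[0,3,-0.1],[0,0,0]],[10,[0,4,-0.1],[0,0,0]]]'
```

```text
time_s: 20.32
tool_pos: [0.5545, -0.1746, 0.0308]
tool_rot: [102.9, 90.0, 103.8]
force: [0.1, -3.3, -2.2]
grip_width: 0.0234
```

```bash
python3 -m pendant '[[10,[0,1,0],[0,0,0]],[10,[0,2,0],[0,0,0]],[10,[0,3,-0.1],[0,0,0]],[10,[0,4,-0.1],[0,0,0]]]'
```

```text
time_s: 20.65
tool_pos: [0.5543, -0.172, 0.0309]
tool_rot: [-81.2, 89.9, -80.2]
force: [0.5, -6.5, -1.9]
grip_width: 0.0234
```

```bash
python3 -c "
from h import *
for n in ['side']:
  c=optics.read_camera(n); cv2.imwrite('pics/%s13.png'%n,cv2.resize(c['image'][140:270,180:390],None,fx=3.8,fy=3.8))
plan([.5,-.1,.03],92.3,-1)
"
```

```text
shift mm [  0.8  72.8 -53.2] rotvec [-0.0235  0.0003  0.0017] q [ 41.   22.2 -31.4 103.6  13.5  57.9   5.2] pos [ 0.5544 -0.1719  0.0309] w 0.0233
tool axes
 [[ 0.    -0.017  1.   ]
 [-0.002  1.     0.017]
 [-1.    -0.002  0.   ]]
```

View pics/side13.png

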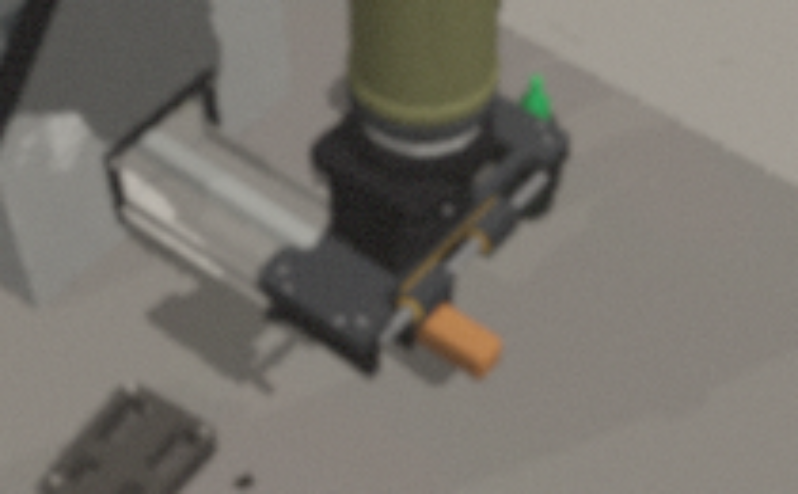

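```bash
python3 -m pendant '[[10,[0,1,0],[0,0,0]],[10,[0,2,0],[0,0,0]],[10,[0,2,0],[0,0,0]]]'
```

```text
time_s: 20.95
tool_pos: [0.5545, -0.1711, 0.0311]
tool_rot: [-74.2, 89.8, -73.3]
force: [1.1, -7.5, -0.5]
grip_width: 0.0237
```

```bash
python3 -m pendant '[[10,[0,1,0],[0,0,0]],[10,[0,2,0],[0,0,0]],[10,[0,2,0],[0,0,0]]]'
```

```text
time_s: 21.2
tool_pos: [0.5545, -0.1703, 0.0313]
tool_rot: [-75.1, 89.7, -74.2]
force: [0.6, -8.6, -1.1]
grip_width: 0.0236
```

```bash
python3 -m pendant '[[10,[0,1,0],[0,0,0]],[10,[0,2,0],[0,0,0]],[10,[0,2,0],[0,0,0]]]'
```

```text
time_s: 21.45
tool_pos: [0.5546, -0.1695, 0.0315]
tool_rot: [-74.6, 89.7, -73.7]
force: [1.1, -11.2, -2.1]
grip_width: 0.0235
```

```bash
python3 -m pendant '[[10,[0,1,0],[0,0,0]],[10,[0,2,0],[0,0,0]],[10,[0,2,0],[0,0,0]]]'
```

```text
time_s: 21.7
tool_pos: [0.5543, -0.1685, 0.0315]
tool_rot: [-80.4, 89.6, -79.6]
force: [0.4, -11.7, -1.4]
grip_width: 0.0238
```

```bash
python3 -m pendant '[[10,[0,1,0],[0,0,0]],[10,[0,2,0],[0,0,0]],[10,[0,2,0],[0,0,0]]]'
```

```text
time_s: 21.95
tool_pos: [0.5543, -0.1677, 0.0316]
tool_rot: [-78.9, 89.5, -78.2]
force: [1.6, -14.7, -0.7]
grip_width: 0.0238
```

```bash
python3 -m pendant '[[10,[0,1,0],[0,0,0]],[10,[0,2,0],[0,0,0]],[10,[0,2,0],[0,0,0]]]'
```

```text
time_s: 22.2
tool_pos: [0.5549, -0.1668, 0.032]
tool_rot: [-72.6, 89.4, -71.8]
force: [1.1, -15.9, -0.8]
grip_width: 0.0235
```

```bash
python3 -m pendant '[[10,[0,1,0],[0,0,0]],[10,[0,1.5,0],[0,0,0]],[10,[0,1.5,0],[0,0,0]]]'
```

```text
time_s: 22.45
tool_pos: [0.5549, -0.1664, 0.0321]
tool_rot: [-73.7, 89.4, -73.0]
force: [1.2, -18.4, -0.0]
grip_width: 0.0236
```

```bash
python3 -m pendant '[[10,[0,1,0],[0,0,0]],[10,[0,1,0],[0,0,0]]]'; python3 -m pendant '[[10,[0,0,0],[0,0,0]]]'; python3 -m pendant '[[10,[0,0,0],[0,0,0]]]'; python3 -c "
from h import *
bar('side',ylo=-.2,yhi=.1)"
```

```text
time_s: 22.62
tool_pos: [0.5549, -0.1659, 0.0322]
tool_rot: [-74.0, 89.3, -73.3]
force: [1.9, -18.3, -0.5]
grip_width: 0.0239
time_s: 22.7
tool_pos: [0.5549, -0.1659, 0.0322]
tool_rot: [-73.8, 89.3, -73.1]
force: [0.8, -18.6, 0.7]
grip_width: 0.0235
time_s: 22.78
tool_pos: [0.5548, -0.1659, 0.0321]
tool_rot: [-74.1, 89.3, -73.4]
force: [1.8, -18.7, 0.4]
grip_width: 0.0235
side 0.78 470 ymax 0.0491
  y -0.19 95 xmid 0.552 w 0.0204 z 0.0603
  y -0.07 50 xmid 0.551 w 0.0145 z 0.0563
  y -0.05 64 xmid 0.5559 w 0.0242 z 0.0557
  y -0.03 57 xmid 0.5503 w 0.0142 z 0.0555
  y -0.01 57 xmid 0.5495 w 0.0133 z 0.0553
  y 0.01 53 xmid 0.5498 w 0.0136 z 0.0554
  y 0.03 54 xmid 0.5491 w 0.0141 z 0.0551
  y 0.05 36 xmid 0.5478 w 0.0127 z 0.0542
```

```bash
python3 -m pendant '[[10,[0,1,0],[0,0,0]],[10,[0,1,0],[0,0,0]],[10,[0,1,0],[0,0,0]]]'; python3 -m pendant '[[10,[0,-2,0],[0,0,0]],[10,[0,-4,0],[0,0,0]],[10,[0,-6,0],[0,0,0]],[10,[0,-8,0],[0,0,0]],[10,[0,-10,0],[0,0,0]],[10,[0,-12,0],[0,0,0]],[10,[0,-14,0],[0,0,0]],[10,[0,-16,0],[0,0,0]],[10,[0,-18,0.1],[0,0,0]],[10,[0,-20,0.1],[0,0,0]]]'
```

```text
time_s: 23.13
tool_pos: [0.5549, -0.1655, 0.0323]
tool_rot: [-74.4, 89.3, -73.8]
force: [1.6, -19.6, -0.4]
grip_width: 0.0236
time_s: 23.97
tool_pos: [0.5542, -0.174, 0.0303]
tool_rot: [129.7, 89.9, 130.8]
force: [0.0, 0.8, -2.5]
grip_width: 0.0236
```

```bash
python3 -m pendant '[[10,[0,-8,0.2],[0,0,0]],[10,[0,-18,0.4],[0,0,0]],[10,[0,-28,0.7],[0,0,0]],[10,[0,-38,0.9],[0,0,0]],[10,[0,-48,1.1],[0,0,0]],[10,[0,-60,1.4],[0,0,0]],[10,[0,-72,1.7],[0,0,0]],[10,[0,-84,2],[0,0,0]],[10,[0,-96,2.3],[0,0,0]],[10,[0,-108,2.5],[0,0,0]]]'
python3 -c "
from h import *
for n in ['side','top']:
  c=optics.read_camera(n); cv2.imwrite('pics/%s14.png'%n,cv2.resize(c['image'][140:270,180:390],None,fx=3.8,fy=3.8))
"
```

```text
time_s: 24.8
tool_pos: [0.5588, -0.2848, 0.0308]
tool_rot: [-104.1, 90.0, -103.2]
force: [-0.7, 0.2, -1.9]
grip_width: 0.0236
```

View pics/side14.png

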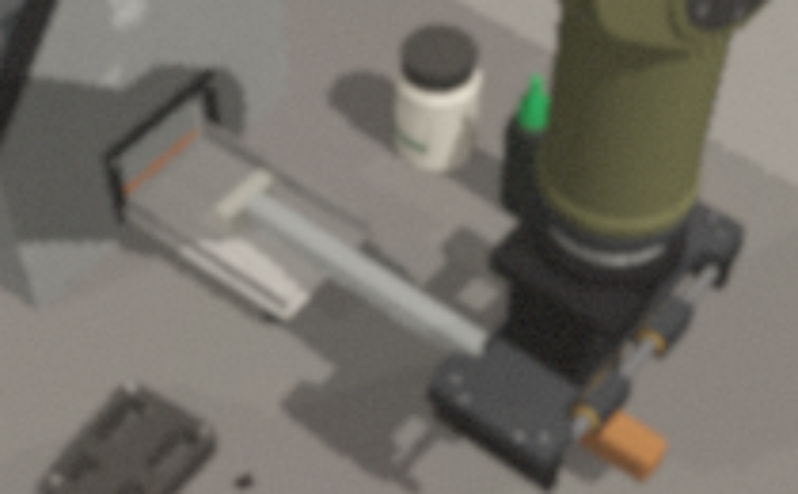

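```bash
python3 -m pendant '[[10,[0,-14,0.3],[0,0,0]],[10,[0,-28,0.7],[0,0,0]],[10,[0,-42,1],[0,0,0]],[10,[0,-56,1.3],[0,0,0]],[10,[0,-70,1.6],[0,0,0]],[10,[0,-84,2],[0,0,0]],[10,[0,-98,2.3],[0,0,0]],[10,[0,-112,2.6],[0,0,0]],[10,[0,-124,3],[0,0,0]],[10,[0,-130,3],[0,0,0]]]'
python3 -m pendant '[[10,[5,0,0],[0,0,0]],[10,[12,0,0],[0,0,0]],[10,[18,0,0],[0,0,0]],[10,[24,0,0],[0,0,0]],[10,[28,0,0],[0,0,0]],[10,[28,0,0],[0,0,0]],[10,[28,0,0],[0,0,0]]]'
python3 -c "
from h import *
bar('side',ylo=-.38,yhi=-.1);bar('top',ylo=-.38,yhi=-.1)"
```

```text
time_s: 25.73
tool_pos: [0.5635, -0.4161, 0.0306]
tool_rot: [-97.2, 89.9, -96.3]
force: [-0.8, 0.2, -1.7]
grip_width: 0.0233
time_s: 26.32
tool_pos: [0.5639, -0.4126, 0.0023]
tool_rot: [142.6, 90.0, 143.7]
force: [0.7, 0.2, -0.8]
grip_width: 0.0241
side 0.84 723 ymax -0.1549
  y -0.37 11 xmid 0.5595 w 0.0106 z 0.0311
  y -0.35 71 xmid 0.5611 w 0.0144 z 0.0287
  y -0.33 67 xmid 0.5616 w 0.0139 z 0.0282
  y -0.31 69 xmid 0.5609 w 0.0136 z 0.0287
  y -0.29 66 xmid 0.5604 w 0.0143 z 0.0283
  y -0.27 64 xmid 0.5599 w 0.0136 z 0.0289
  y -0.25 61 xmid 0.5598 w 0.0136 z 0.0285
  y -0.23 61 xmid 0.5593 w 0.014 z 0.0283
  y -0.21 58 xmid 0.5578 w 0.0149 z 0.0271
  y -0.19 58 xmid 0.5571 w 0.0138 z 0.0273
  y -0.17 90 xmid 0.5561 w 0.0388 z 0.0272
  y -0.15 47 xmid 0.5556 w 0.0401 z 0.027
top 0.84 513 ymax -0.1551
  y -0.33 17 xmid 0.5614 w 0.0142 z 0.0279
  y -0.31 54 xmid 0.5614 w 0.0149 z 0.0284
  y -0.29 52 xmid 0.5614 w 0.0133 z 0.028
  y -0.27 54 xmid 0.5609 w 0.0143 z 0.0276
  y -0.25 55 xmid 0.5606 w 0.0154 z 0.0283
  y -0.23 57 xmid 0.5601 w 0.0154 z 0.0278
  y -0.21 53 xmid 0.5595 w 0.0142 z 0.0274
  y -0.19 55 xmid 0.5598 w 0.0162 z 0.0271
  y -0.17 75 xmid 0.5563 w 0.0345 z 0.0274
  y -0.15 41 xmid 0.5567 w 0.0369 z 0.027
```

```bash
python3 -m pendant '[[10,[2,0,0],[0,0,0]],[10,[4,0,0],[0,0,0]],[10,[5,0,0],[0,0,0]],[10,[6,0,0],[0,0,0]],[10,[6.5,0,0],[0,0,0]],[10,[6.5,0,0],[0,0,0]]]'; python3 -c "
from h import *
bar('side',ylo=-.38,yhi=-.1)"
```

```text
time_s: 27.02
tool_pos: [0.5639, -0.4132, -0.0039]
tool_rot: [141.6, 90.0, 142.5]
force: [-0.2, -0.1, -1.6]
grip_width: 0.0235
side 0.63 546 ymax -0.1578
  y -0.37 19 xmid 0.5571 w 0.0269 z 0.0249
  y -0.35 62 xmid 0.5624 w 0.0154 z 0.0227
  y -0.33 53 xmid 0.5618 w 0.0139 z 0.0223
  y -0.31 53 xmid 0.5618 w 0.0133 z 0.0225
  y -0.29 49 xmid 0.5607 w 0.0131 z 0.0222
  y -0.27 50 xmid 0.5605 w 0.0141 z 0.0223
  y -0.25 52 xmid 0.5605 w 0.0141 z 0.0222
  y -0.23 50 xmid 0.5602 w 0.0147 z 0.0224
  y -0.21 40 xmid 0.5586 w 0.0134 z 0.0213
  y -0.19 35 xmid 0.5578 w 0.0129 z 0.0212
  y -0.17 65 xmid 0.5558 w 0.0362 z 0.0213
  y -0.15 18 xmid 0.5586 w 0.0352 z 0.0211
```

Nearly down (1 mm at the handle). Lower slightly more, then release and lift.

```bash
python3 -m pendant '[[10,[0.5,0,0],[0,0,0]],[10,[1,0,0],[0,0,0]],[10,[1,0,0],[0,0,0]]]'; python3 -m pendant '[[60,[0,0,0],[0,0,0]],[60,[0,0,0],[0,0,0]],[60,[0,0,0],[0,0,0]],[60,[0,0,0],[0,0,0]],[60,[0,0,0],[0,0,0]],[60,[0,0,0],[0,0,0]],[60,[0,0,0],[0,0,0]]]';  python3 -m pendant '[[60,[-10,0,0],[0,0,0]],[60,[-30,0,0],[0,0,0]],[60,[-60,0,0],[0,0,0]],[60,[-100,0,0],[0,0,0]],[60,[-140,0,0],[0,0,0]],[60,[-180,0,0],[0,0,0]],[60,[-200,0,0],[0,0,0]],[60,[-200,0,0],[0,0,0]]]'
python3 -c "
from h import *
bar('side',ylo=-.48,yhi=-.1)
for n in ['side','top']:
  c=optics.read_camera(n); cv2.imwrite('pics/%s15.png'%n,c['image'])
"
```

```text
time_s: 27.37
tool_pos: [0.5641, -0.4133, -0.0046]
tool_rot: [-52.6, 90.0, -51.7]
force: [-1.4, -0.4, -1.5]
grip_width: 0.0235
time_s: 27.95
tool_pos: [0.564, -0.4133, -0.0047]
tool_rot: [-87.4, 90.0, -86.4]
force: [-0.3, -0.8, 0.8]
grip_width: 0.0572
time_s: 28.62
tool_pos: [0.5671, -0.4146, 0.2038]
tool_rot: [-36.7, 89.3, -35.7]
force: [0.8, 0.1, 0.6]
grip_width: 0.0599
side 0.7 1008 ymax -0.159
  y -0.47 46 xmid 0.5631 w 0.0168 z 0.0244
  y -0.45 95 xmid 0.5639 w 0.0186 z 0.0251
  y -0.43 101 xmid 0.564 w 0.02 z 0.025
  y -0.41 97 xmid 0.5637 w 0.0202 z 0.0252
  y -0.39 97 xmid 0.5625 w 0.02 z 0.0258
  y -0.37 89 xmid 0.5623 w 0.0204 z 0.0252
  y -0.35 55 xmid 0.5634 w 0.0157 z 0.0227
  y -0.33 52 xmid 0.5628 w 0.0143 z 0.022
  y -0.31 46 xmid 0.5619 w 0.0129 z 0.0221
  y -0.29 51 xmid 0.5608 w 0.0124 z 0.0224
  y -0.27 53 xmid 0.5612 w 0.014 z 0.0218
  y -0.25 49 xmid 0.5615 w 0.0154 z 0.0221
  y -0.23 46 xmid 0.5592 w 0.0126 z 0.0222
  y -0.21 33 xmid 0.5583 w 0.0118 z 0.0214
  y -0.19 27 xmid 0.5574 w 0.0136 z 0.021
  y -0.17 45 xmid 0.5579 w 0.0368 z 0.021
  y -0.15 26 xmid 0.5565 w 0.0387 z 0.0212
```

View pics/side15.png

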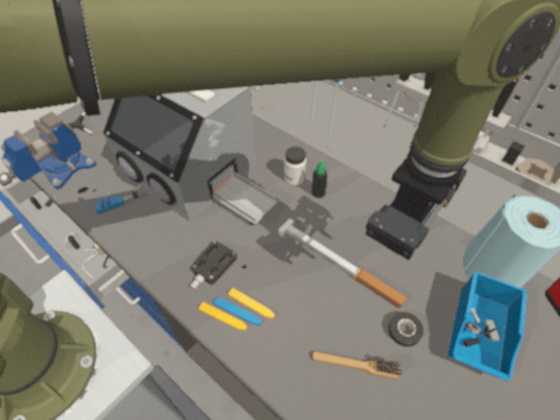

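```bash
python3 -c "
from h import *
a=[]
for n in ['side','top']:
  c=optics.read_camera(n); a.append(cv2.resize(c['image'][150:230,190:290],None,fx=4,fy=4,interpolation=cv2.INTER_CUBIC))
  for l in ['white_jar','lube_1','pedal_2_center']:
    for r in models.landmark_of(n,l)[:1]: print(n,l,r['confidence'],atz(c,r['centre'][0]*420,r['centre'][1]*560,.01 if 'ped' in l else 0).round(4))
cv2.imwrite('pics/f16.png',np.hstack(a))
"
```

```text
side white_jar 0.65 [ 0.7005 -0.0683  0.    ]
side lube_1 0.95 [ 0.7104 -0.1462  0.    ]
side pedal_2_center 0.69 [ 0.3807 -0.1016  0.01  ]
top white_jar 0.71 [ 0.6996 -0.0594  0.    ]
top lube_1 0.71 [ 0.7005 -0.1493  0.    ]
top pedal_2_center 0.69 [ 0.3844 -0.09    0.01  ]
```

View pics/f16.png

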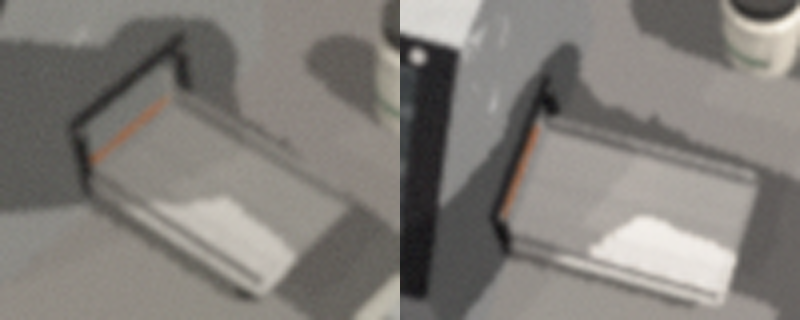

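The flap hangs shut, the tray is empty, and the other items have not moved. I'll let the arm settle for a moment, then hand in.

```bash
python3 -m pendant '[[60,[0,0,0],[0,0,0]],[60,[0,0,0],[0,0,0]],[60,[0,0,0],[0,0,0]]]'; python3 -c "
from h import *
print(env.sign_off())"
```

```text
time_s: 29.47
tool_pos: [0.5641, -0.4132, 0.1953]
tool_rot: [-74.8, 90.0, -73.8]
force: [0.4, -0.2, -0.3]
grip_width: 0.0599
the job is handed in; nothing more can be done
None
```

I pushed the pedal through the flap with the pusher until the wrist read 19.6 N against the stop. I then drew the pusher out, laid it flat on the worktop in line with the tray, lifted the gripper clear and handed the job in at about 29.5 s.

**Last checks**
- **Flap and tray:** both cameras show the flap hanging shut and the tray empty.
- **Pusher:** the depth readings put it flat. The handle top is at about 25 mm and the head top at about 21 mm, with true sizes of 24 and 20 mm.
- **Spare pedal, jar and bottle:** their measured positions match the start to within a few millimetres, except the jar in the side view, at about 7 mm. I take all of these as detection noise.

**What failed or disagreed**
- **First grasp:** it closed on nothing, because the reported tool height was about 26 mm lower than the camera depth showed. I corrected for that and the second grasp held.
- **Catches:** I could not see them snap shut. I infer that the pedal is held from the 19.6 N peak, inside the 17 to 21 N range, and from the force falling to about zero on withdrawal. The flap also fell shut.

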